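# Mark the ends of a batch of pins in the V-groove jig

## Task

Swing the marking jig's hood up and back past the over-centre point of its spring so that it stays open, lay every eight-sided steel pin that lies on the bench in a V-groove of its own (any groove), and push each gently along its groove, in under the marker head, until its end rests against the stop. With all of them against the stop, press the plunger on the head fully down to mark them and let it come back up; then draw the pins out and lay them down flat in the steel tray, leaving the hood open and the chisel, the nut and the tape measure where they are.

Things in the scene. Friction and masses are not known exactly. Their poses are not given: they have to be found in the camera images.
- jig: The marking jig, a fixed steel and grey fixture, base 245 x 295 mm; its place and yaw vary. Origin on the bench (z = 0) below the middle groove; y runs along the grooves to the stop, x to the hood's hinge, z up. Three 90-degree V-grooves along y, at x = -50, 0 and +50 mm, from y = -110 mm to the stop. A pin of length L against the stop has its centre at y = 75 mm - L/2, z = 53 mm.
- groove_mouth (a point): Open end of the middle groove, at the height of the flat lands between the grooves (45 mm above the bench); the grooves are 24 mm wide and 12 mm deep. Axes as the jig's.
- stop_face (a point): Middle of the stop's face, over the middle groove at jig y = +75 mm, at the height of a seated pin's axis (53 mm). Axes as the jig's.
- head_front (a point): Middle of the front edge of the marker head's roof, at jig y = +40 mm. The head spans x = -88 to +88 mm, y = +40 to +165 mm; the roof (underside 74 mm, top 92 mm above the bench) covers the last 35 mm of the grooves, so a pin reaches the stop only by sliding in under it.
- hood (a joint): The hood's angle in rad: 0 closed over the grooves, grows as it swings up and back, 1.8 fully open (against its rest). Its weight pulls it shut below about 1.0 rad; past that over-centre point its spring swings it fully open, slowed by a damper, and holds it. Lifting takes about 1 to 2 N at the ball.
- hood_ball (a point): Centre of the black ball handle (28 mm in diameter) at the hood's front edge, on a short stem; its centre is 32 mm in front of the hood's front lip, about 248 mm from the hinge axis, 111 mm above the bench when the hood is closed. Moves with the hood.
- hood_hinge (a point): Point on the hood's hinge axis in line with the ball, 85 mm above the bench; the axis is the jig's y direction. With the hood closed the ball lies 247 mm towards the jig's -x and 26 mm higher. The hood is 125 mm wide, 215 mm deep; when open it stands up leaning slightly back, behind the grooves.
- plunger (a joint): Travel of the plunger in m: 0 up, 0.015 fully down on its stop. Spring: about 5 N to start, 14 N at the stop; it comes back up by itself.
- plunger_top (a point): Centre of the top of the plunger's black mushroom head (36 mm in diameter) on the marker head, 138 mm above the bench when up; it is pressed straight down 15 mm.
- pin_short_c (a point): The short one of the plain eight-sided (octagonal) steel pins, 28 mm across flats and 90 mm long with flat ends; this point is at its centre (14 mm above the bench when it lies there), and its y axis runs along the pin (the pin is the same either way round). About 0.23 kg, varying. It is not given when this pin is absent.
- pin_mid_c (a point): The middle one of the plain eight-sided (octagonal) steel pins, 28 mm across flats and 105 mm long with flat ends; this point is at its centre (14 mm above the bench when it lies there), and its y axis runs along the pin (the pin is the same either way round). About 0.26 kg, varying. It is not given when this pin is absent.
- pin_long_c (a point): The long one of the plain eight-sided (octagonal) steel pins, 28 mm across flats and 120 mm long with flat ends; this point is at its centre (14 mm above the bench when it lies there), and its y axis runs along the pin (the pin is the same either way round). About 0.3 kg, varying. It is not given when this pin is absent.
- pin_short: Body of the short pin (origin on one flat, 14 mm from its axis): use the point pin_short_c.
- pin_mid: Body of the middle pin: use pin_mid_c.
- pin_long: Body of the long pin: use pin_long_c.
- stop_plate: The steel stop at the end of the three grooves, inside the marker head (origin at its centre); its face is 7 mm in front of the origin. Pushing a pin into it with more than 40 N is not gentle.
- tray_floor (a point): Centre of the inner floor of the shallow open steel tray, which stands on a 80 mm wooden block, all fixed; the floor is 85 mm and the rim 104 mm above the bench. The tray is 170 mm along its x axis, 165 mm along its y, walls 5 mm. Three pins fit side by side along its y axis, at x = -45, 0 and +45 mm, their centres 14 mm above the floor.
- chisel: A cold chisel lying loose on the bench, 22 x 165 x 17 mm; not part of the job.
- nut: A loose hexagon nut, 42 x 36 x 18 mm; not part of the job.
- tape: A tape measure, 39 x 90 x 62 mm; not part of the job.

How it is judged:
By the outcome, as a careful person would: the job done as asked, in the order asked, and still so for the second after the job is handed in, with the robot touching nothing.
Of pin_short, pin_mid, pin_long only 2 to 3 are there at a start; the rules pass over those that are not, and their reading is None.
At some moment in a run one of pin_short, pin_mid, pin_long may be knocked a few centimetres aside while the robot is not near it.
Once in a run the grip may slacken for a moment while it holds something.
It also fails if it takes over 210 s, if anything falls off the work surface, if the arm or the gripper's body presses on something with over 40 N, if the wrist force passes 120 N, or if a joint passes its speed limit or range.

## Robot

A 6-joint arm with a two-finger parallel gripper is mounted at the origin on the work surface; the furniture and walls round the work are solid. World frame = base frame: x ahead of the robot, y to its left, z up, the work surface at z = 0. Lengths are in mm, angles in rad, forces in N, time in s.
With the tool pointing down it reaches from about 350 to 875 mm from the base axis. Payload 4.2 kg.
Tool frame: the origin (TCP) lies on the mounting face of the last link; the fingertips stand 173 mm ahead of it and the grasp point (between the pads) lies grip_point_offset ahead of it (grip_point_offset is the distance from the TCP to the grasp point, in mm); z points along the fingers, y is the line along which they close (so a half turn about z gives the same grasp; the last joint's range is limited). The gripper opens to 85 mm and grips with 20 to 120 N. Pads are 22 mm wide; open, the fingers measure 114 mm over their backs; the gripper's body (76 mm by 85 mm) begins 54 mm behind the grasp point. The pads swing forward as they close: fully open they stand 13 mm farther back than shut.
Start: joints at [-0.902, 0.385, 0.008, 0, -1.194, -0.259], TCP at [249.029, -573.223, 404.712] pointing down, gripper open.
Joint ranges: [-3.14, 3.14], [-1.21, 2.06], [-1.07, 1.41], [-3.16, 2.05], [-2.99, -0.16], [-3.1, 3.1]. Speed limits (rad/s): [2.79, 2.79, 3.14, 3.14, 3.14, 3.14].

## Interface

Orientations are given as a unit quaternion [x, y, z, w].
In Python, from bench import read_state, get_image, job_done, recognise, place_of, grip_point_offset gives the robot as it stands. The module is installed in compiled form; this text tells all that it offers.
- The arm moves only by the tool carry_out, never from a script. Its arguments are lists of equal length, an entry for each row: "slide": the shift along the tool's x, y, z in m, a list of three; "roll": the turn about the tool's z in degrees; "claw": the finger opening in m, from 0 to 0.0854. A call has 1 to 8 rows; each row is the pose to reach, as a shift and turn from the pose commanded when the call began, along the tool's axes at that moment; what a row does not reach only later rows make up. A row lasts 1/8 s, in which the tool goes at most 62.5 mm and 10.7 degrees, less where a joint would pass 70% of its speed; a pose out of reach is approached as far as the arm can. A call with a gripper value outside its range is refused whole. The fingers move at their own pace and stop on an object; the grip force is fixed at half the most. Time passes only in rows, so rows that repeat a pose let the fingers close. It gives the time, the measured TCP pose, the force, the opening and the grip force at its end, in the units of the state.
- read_state(): the state, without advancing time (a new reading comes with each control period).
- get_image(name): name is "side" or "top"; returns a dict with "img" (400x640x3 uint8, red, green, blue), "z_map" (400x640 float32, mm along the optical axis (not along the pixel's ray), 0 where there is no reading), "mtx" (3x3 intrinsics, pixels), "k1" (the pictures are not rectified: a ray, as slopes to the right and down, at radius r is drawn at 1 + k1 r^2 times it, then the intrinsics apply), "world_from_camera" (4x4, takes a point from camera to world coordinates). Camera axes: x right, y up, looking along -z (the intrinsics and any distortion apply to the point x, -y, -z); pixel columns grow to the right and rows downward; lengths in mm; the calibration is good to about 2 mm. A picture is of the moment at which its call begins.
- job_done(): hands the job in; it is judged then, once.
Trained networks look in a picture, given as the dict that the camera call returned (one of the last four; its "shot" number tells which), for a name from the list of things; names that differ only in an ending like _2 or _b are one class to them, and where a whole thing is asked for, a point or a joint stands for the part that bears it (a point fixed in the world has none). Each returns a list of dicts, best first, with "conf" (0 to 1); they miss things now and then, are a little off and sometimes report something else, mostly with a low value. They report only what shows in the picture. A call takes as long as a camera call.
- recognise(picture, thing): "at" ([column, row] in pixels, amid what is visible of it).
- place_of(picture, thing): "at" ([column, row] in pixels: a listed point, or the origin of a listed thing).
The state is a dict: "clock": time; "joints": joint angles; "joint_vel": joint speeds; "joint_efforts": joint torques, N m; "position": TCP position; "ee_rot": TCP orientation; "contact_force": force on the tool from outside, world axes, zero at the start; "wrist_torque": the same for the moment, N m; "gripper_width": finger opening in mm; "grasp_force": force on a finger pad.
Only numpy, scipy, OpenCV 4.12 (cv2) and the standard library are available. Lean on these libraries where they do the work, as an engineer would, in place of code of your own. Each camera call takes 0.05 s, during which the arm holds its last target. There are 200 camera calls.

## Working session

There is one attempt and no reset: what is moved stays moved. The work goes in short steps, Python scripts to look and compute and a tool call to move; the robot and the scene stay as the last step left them, time stands still between calls to the robot, and variables do not carry over. Pictures are saved under pics/ and viewed, at most 14 in all, crops included, and the job is handed in when it is done.

Besides the shell and the picture viewer there is one more tool, called after "Call:" by a JSON object that holds its "fn" and its "kwargs". carry_out: Moves the arm, as the interface text tells. Its arguments: {"type":"object","properties":{"slide":{"type":"array"},"roll":{"type":"array"},"claw":{"type":"array"}},"required":["slide","roll","claw"]}

```bash
mkdir -p pics; cat > h.py <<'E'
import numpy as np, cv2
from scipy.spatial.transform import Rotation as R
from bench import *
def save(p,n): cv2.imwrite('pics/'+n+'.png',p['img'][:,:,::-1])
def ray(p,uv):
    m=p['mtx']; d=np.array([(uv[0]-m[0,2])/m[0,0],(uv[1]-m[1,2])/m[1,1]])
    s=d.copy()
    for _ in range(20): s=d/(1+p['k1']*(s@s))
    T=p['world_from_camera']; return T[:3,3],T[:3,:3]@np.array([s[0],-s[1],-1.])
def atz(p,uv,z):
    o,d=ray(p,uv); return o+d*(z-o[2])/d[2]
def dep(p,uv):
    o,d=ray(p,uv); u,v=int(round(uv[0])),int(round(uv[1]))
    w=p['z_map'][max(v-1,0):v+2,max(u-1,0):u+2]; w=w[w>0]
    return o+d*np.median(w) if len(w) else None
def cloud(p):
    m=p['mtx'];H,W=p['z_map'].shape
    u,v=np.meshgrid(np.arange(W),np.arange(H))
    d=np.stack([(u-m[0,2])/m[0,0],(v-m[1,2])/m[1,1]],-1); s=d.copy()
    for _ in range(20): s=d/(1+p['k1']*(s**2).sum(-1,keepdims=True))
    z=p['z_map'][...,None]; c=np.concatenate([s[...,:1]*z,-s[...,1:]*z,-z],-1)
    T=p['world_from_camera']; X=c@T[:3,:3].T+T[:3,3]; X[p['z_map']<=0]=np.nan; return X
def st():
    s=read_state(); print({k:np.round(v,3).tolist() for k,v in s.items() if k in('clock','position','ee_rot','contact_force','gripper_width','grasp_force','joints')}); return s
def tool(target,s=None):
    "world displacement (mm) of TCP -> tool axes m"
    s=s or read_state(); r=R.from_quat(s['ee_rot']); return np.round(r.inv().apply(np.array(target)-s['position'])/1000,4)
E
python3 - <<'E'
from h import *
s=st(); print('gpo',grip_point_offset() if callable(grip_point_offset) else grip_point_offset)
print(np.round(R.from_quat(s['ee_rot']).as_matrix(),2).tolist())
Z=dict(groove_mouth=45,stop_face=53,head_front=83,hood_ball=111,hood_hinge=85,plunger_top=138,pin_short_c=14,pin_mid_c=14,pin_long_c=14,tray_floor=85,jig=0,chisel=8,nut=9,tape=31)
for c in('top','side'):
    p=get_image(c); save(p,c+'0'); print(c,np.round(p['world_from_camera'],2).tolist(),p['k1'])
    for n,z in Z.items():
        for q in place_of(p,n)[:2]: print(n,round(q['conf'],2),np.round(q['at']),'atz',np.round(atz(p,q['at'],z)),'dep',np.round(d) if (d:=dep(p,q['at'])) is not None else None)
E
```

```text
{'clock': 0.0, 'joints': [-0.902, 0.386, 0.007, -0.0, -1.194, -0.259], 'position': [248.957, -573.047, 403.615], 'ee_rot': [-0.203, 0.979, 0.001, -0.0], 'contact_force': [0.677, -0.83, 0.151], 'grasp_force': 0.0, 'gripper_width': 85.445}
gpo 154.70000000000002
[[-0.92, -0.4, -0.0], [-0.4, 0.92, 0.0], [0.0, 0.0, -1.0]]
top [[0.08, 0.98, -0.2, 369.51], [-1.0, 0.08, -0.02, 7.66], [-0.0, 0.2, 0.98, 1059.46], [0.0, 0.0, 0.0, 1.0]] -0.024974247475963964
stop_face 0.72 [182. 206.] atz [542. 334.  53.] dep [537. 324.  84.]
head_front 0.86 [386. 217.] atz [ 549. -129.   83.] dep [ 556. -134.   43.]
head_front 0.19 [396. 224.] atz [ 535. -150.   83.] dep [ 533. -148.   95.]
hood_ball 0.75 [427. 266.] atz [ 447. -215.  111.] dep [ 446. -212.  124.]
hood_hinge 0.68 [279. 206.] atz [554. 109.  85.] dep [565. 115.  29.]
hood_hinge 0.55 [413. 157.] atz [ 691. -181.   85.] dep [ 687. -179.   96.]
plunger_top 0.64 [350. 227.] atz [512. -46. 138.] dep [512. -46. 138.]
pin_short_c 0.57 [281. 207.] atz [566. 112.  14.] dep [563. 110.  28.]
pin_mid_c 0.78 [288. 168.] atz [664. 104.  14.] dep [660. 103.  
[... 1335 characters left out ...]
[673.  96.  23.]
pin_mid_c 0.61 [367. 212.] atz [666.  90.  14.] dep [668.  85.  24.]
pin_long_c 0.8 [348. 188.] atz [574. 132.  14.] dep [578. 126.  24.]
pin_long_c 0.57 [346. 192.] atz [580. 115.  14.] dep [582. 113.  18.]
tray_floor 0.89 [374. 125.] atz [539. 340.  85.] dep [539. 341.  84.]
tray_floor 0.3 [322. 281.] atz [ 696. -189.   85.] dep [ 698. -192.   93.]
jig 0.97 [287. 261.] atz [ 562. -161.    0.] dep [ 594. -196.   97.]
jig 0.64 [370. 209.] atz [665. 111.   0.] dep [671.  97.  24.]
chisel 0.57 [253. 205.] atz [373. -74.   8.] dep [393. -91.  46.]
nut 0.63 [266. 192.] atz [376. -16.   9.] dep [380. -20.  17.]
tape 0.69 [234. 223.] atz [ 378. -162.   31.] dep [ 384. -167.   43.]
```

```bash
python3 - <<'E'
import cv2,numpy as np
a=cv2.imread('pics/top0.png')[110:340,130:480];b=cv2.imread('pics/side0.png')[80:330,180:440]
cv2.imwrite('pics/c0.png',cv2.resize(a,(800,526)))
cv2.imwrite('pics/c1.png',cv2.resize(b,(624,600)))
E
```

```text
(no output)
```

View pics/c0.png

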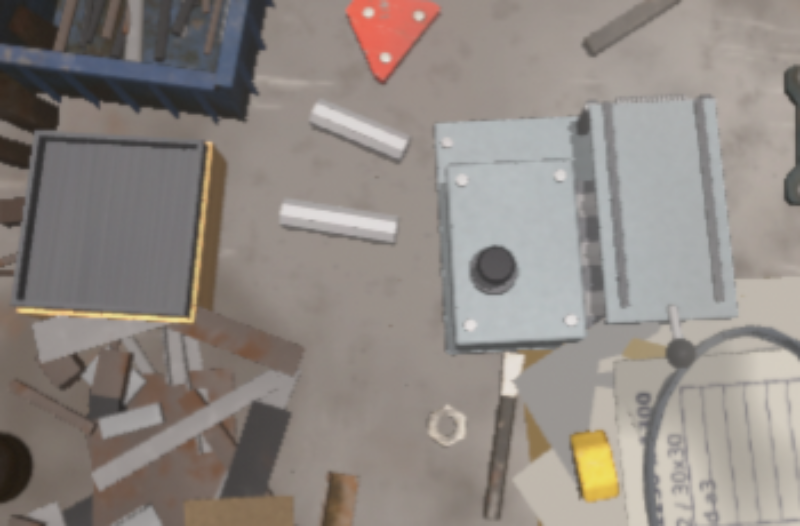

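View pics/c1.png

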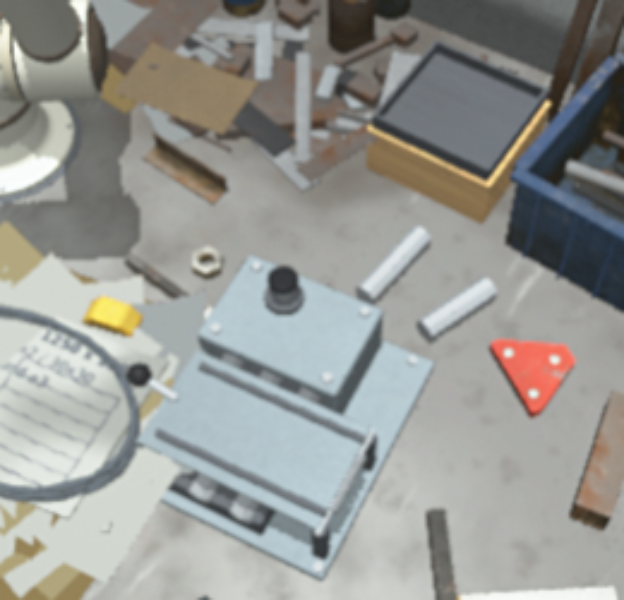

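The top crop shows two pins at (360,130) and (338,220), the tray at (115,230), the plunger at (495,265) and the hood ball at (680,350). The hood is closed. Next I'll fit the geometry from depth.

```bash
cat >> h.py <<'E'
def rect(X,z0,z1,xr,yr,grow=None):
    m=(X[...,2]>z0)&(X[...,2]<z1)&(X[...,0]>xr[0])&(X[...,0]<xr[1])&(X[...,1]>yr[0])&(X[...,1]<yr[1])
    n,l,s,c=cv2.connectedComponentsWithStats(m.astype(np.uint8))
    if n<2: return None
    i=1+np.argmax(s[1:,4]); P=X[l==i]
    r=cv2.minAreaRect(P[:,:2].astype(np.float32)); b=cv2.boxPoints(r)
    e=[b[1]-b[0],b[2]-b[1]]; e=max(e,key=np.linalg.norm); a=np.degrees(np.arctan2(e[1],e[0]))
    return dict(c=np.round(r[0],1),size=np.round(sorted(r[1]),1),longdir=round(float((a+90)%180-90),1),n=len(P),z=round(float(np.median(P[:,2])),1))
E
python3 - <<'E'
from h import *
for c in('top','side'):
    p=get_image(c); X=cloud(p); print(c)
    print('head',rect(X,86,98,(400,680),(-125,40)))
    print('hood',rect(X,85,120,(440,720),(-300,-130)))
    print('pinA',rect(X,16,32,(620,720),(50,170)))
    print('pinB',rect(X,16,32,(520,620),(40,190)))
    print('trayfl',rect(X,80,90,(400,680),(230,450)))
    print('trayall',rect(X,80,112,(400,680),(230,450)))
    print('ball',rect(X,112,130,(420,470),(-235,-190)))
    print('plung',rect(X,125,145,(480,550),(-80,0)))
    print('jigbase',rect(X,2,100,(400,760),(-330,40)))
    print('low in grooves',rect(X,20,80,(400,720),(-320,-240)))
E
```

```text
top
head {'c': array([538.1, -58.5]), 'size': array([125. , 176.7]), 'longdir': 7.3, 'n': 4118, 'z': 92.1}
hood {'c': array([ 572.7, -198.9]), 'size': array([126.3, 263.6]), 'longdir': 7.4, 'n': 5566, 'z': 95.6}
pinA {'c': array([665.9, 107.9]), 'size': array([ 29., 105.]), 'longdir': 71.8, 'n': 503, 'z': 26.0}
pinB {'c': array([567.1, 119.9]), 'size': array([ 28.8, 120.2]), 'longdir': 85.2, 'n': 600, 'z': 26.3}
trayfl {'c': array([534.2, 331.8]), 'size': array([153.8, 160.1]), 'longdir': 1.1, 'n': 4818, 'z': 85.5}
trayall {'c': array([532.1, 328.1]), 'size': array([172. , 179.5]), 'longdir': 1.0, 'n': 6259, 'z': 85.9}
ball {'c': array([ 449.3, -214.2]), 'size': array([26.8, 27.1]), 'longdir': 50.6, 'n': 141, 'z': 120.3}
plung {'c': array([515.4, -38.3]), 'size': array([33.4, 35. ]), 'longdir': 4.7, 'n': 226, 'z': 137.6}
jigbase {'c': array([ 550.8, -154.6]), 'size': array([342. , 347.5]), 'longdir': 8.7, 'n': 16178, 'z': 91.0}
low in grooves {'c': array([ 469.1, -280. ]), 'size': array([ 79.9, 137.9]), 'longdir': 0.1, 'n': 1688, 'z': 48.3}
side
head {'c': array([537.8, -60.1]), 'siz
[... 320 characters left out ...]
([ 31.5, 120.4]), 'longdir': 86.1, 'n': 330, 'z': 26.1}
trayfl {'c': array([529.5, 336. ]), 'size': array([148.5, 157.4]), 'longdir': 0.6, 'n': 1643, 'z': 84.5}
trayall {'c': array([535.7, 325. ]), 'size': array([172.4, 176.9]), 'longdir': 1.4, 'n': 2481, 'z': 85.5}
ball {'c': array([ 453.6, -215.3]), 'size': array([25.4, 25.8]), 'longdir': 26.9, 'n': 86, 'z': 120.8}
plung {'c': array([515.8, -41.4]), 'size': array([32. , 34.5]), 'longdir': -54.5, 'n': 127, 'z': 137.7}
jigbase {'c': array([ 552. , -150.4]), 'size': array([336.6, 353. ]), 'longdir': -84.1, 'n': 11405, 'z': 88.3}
low in grooves {'c': array([ 520.7, -280. ]), 'size': array([ 79.8, 241.4]), 'longdir': -0.1, 'n': 1702, 'z': 47.3}
```

```bash
cat >> h.py <<'E'
YAW=7.3; O=np.array([551.0,-161.0])
def jig(x,y,z=0): c,s=np.cos(np.radians(YAW)),np.sin(np.radians(YAW)); return np.array([O[0]+c*x-s*y,O[1]+s*x+c*y,z])
def tojig(P): c,s=np.cos(np.radians(YAW)),np.sin(np.radians(YAW)); d=np.array(P[:2])-O; return np.round([c*d[0]+s*d[1],-s*d[0]+c*d[1]],1)
def go(*ts,yang=None,off=155):
    "grasp point targets (world) -> slides; yang = wanted world angle of the closing line"
    s=read_state(); M=R.from_quat(s['ee_rot']).as_matrix(); ya=np.degrees(np.arctan2(M[1,1],M[0,1]))
    print('t',round(s['clock'],2),'pos',np.round(s['position'],1),'tilt',np.round(M[2],3),'yang',round(ya,1),'w',round(s['gripper_width'],1))
    if yang is not None: print('roll',round((ya-yang+90)%180-90,1))
    for t in ts: print(np.round(M.T@(np.array(t)+[0,0,off]-s['position'])/1000,4).tolist())
E
python3 - <<'E'
from h import *
b=np.array([451,-214.7,111]); go(b+[0,0,80],b,yang=97.3)
E
```

```text
t 1.6 pos [ 249.  -573.2  404.7] tilt [-0. -0. -1.] yang 113.5 w 85.6
roll 16.2
[-0.3281, 0.2484, 0.0587]
[-0.3281, 0.2484, 0.1387]
```

Call:
{"fn": "carry_out", "kwargs": {"slide": [[-0.05,0.04,0.0],[-0.1,0.075,0.0],[-0.15,0.113,0.01],[-0.2,0.151,0.02],[-0.25,0.189,0.03],[-0.3,0.227,0.05],[-0.328,0.2484,0.0587],[-0.328,0.2484,0.0587]], "roll": [0,2,8,16.2,16.2,16.2,16.2,16.2], "claw": [0.07,0.06,0.06,0.06,0.06,0.06,0.06,0.06]}}

```text
clock: 2.6
position: [451.9, -212.5, 345.4]
ee_rot: [-0.066, 0.998, 0.0, -0.001]
contact_force: [-0.8, -0.4, -0.2]
gripper_width: 59.9
grasp_force: 0.0
```

```bash
python3 - <<'E'
from h import *
b=np.array([451,-214.7,111]); go(b+[0,0,80],b,yang=97.3)
E
```

```text
t 2.6 pos [ 451.9 -212.5  345.4] tilt [ 0.001  0.    -1.   ] yang 97.5 w 59.9
roll 0.2
[0.0012, -0.002, -0.0006]
[0.0011, -0.0021, 0.0794]
```

Call:
{"fn": "carry_out", "kwargs": {"slide": [[0.001,-0.002,0.04],[0.001,-0.002,0.075],[0.001,-0.002,0.08],[0.001,-0.002,0.08],[0.001,-0.002,0.08],[0.001,-0.002,0.08],[0.001,-0.002,0.08],[0.001,-0.002,0.08]], "roll": [0,0,0,0,0,0,0,0], "claw": [0.06,0.06,0.06,0.06,0.03,0.02,0.02,0.02]}}

```text
clock: 3.6
position: [450.4, -216.2, 267.1]
ee_rot: [-0.063, 0.998, 0.0, 0.001]
contact_force: [-0.9, 5.8, 3.4]
gripper_width: 24.9
grasp_force: 58.7
```

```bash
python3 - <<'E'
from h import *
s=st(); M=R.from_quat(s['ee_rot']).as_matrix(); print(tojig(s['position']))
c0=s['position']
ph0=np.arctan2(26,247)
for th in np.arange(0,1.5,.1):
    ph=ph0+th; dx=247-248.4*np.cos(ph); dz=248.4*np.sin(ph)-26
    w=np.array([*(jig(dx,0)[:2]-O),dz]); print(round(th,1),np.round(M.T@w/1000,3).tolist())
E
```

```text
{'clock': 3.6, 'joints': [-0.122, 0.326, -0.479, -0.001, -0.763, -1.321], 'position': [450.412, -216.24, 267.096], 'ee_rot': [-0.063, 0.998, 0.0, 0.001], 'contact_force': [-0.911, 5.758, 3.412], 'grasp_force': 58.65, 'gripper_width': 24.948}
[-106.8  -42. ]
0.0 [0.0, -0.0, -0.0]
0.1 [-0.004, 0.0, -0.025]
0.2 [-0.01, 0.0, -0.049]
0.3 [-0.019, 0.0, -0.072]
0.4 [-0.03, 0.0, -0.094]
0.5 [-0.043, 0.0, -0.115]
0.6 [-0.058, 0.0, -0.135]
0.7 [-0.075, 0.0, -0.153]
0.8 [-0.094, 0.0, -0.169]
0.9 [-0.114, 0.0, -0.183]
1.0 [-0.136, 0.0, -0.196]
1.1 [-0.159, 0.0, -0.206]
1.2 [-0.182, 0.0, -0.213]
1.3 [-0.206, 0.0, -0.219]
1.4 [-0.231, 0.0, -0.221]
```

Call:
{"fn": "carry_out", "kwargs": {"slide": [[-0.002,0,-0.012],[-0.004,0,-0.025],[-0.007,0,-0.037],[-0.01,0,-0.049]], "roll": [0,0,0,0], "claw": [0.02,0.02,0.02,0.02]}}

```text
clock: 4.1
position: [460.6, -215.0, 315.8]
ee_rot: [-0.063, 0.998, 0.0, 0.001]
contact_force: [4.6, 6.3, -3.5]
gripper_width: 24.8
grasp_force: 59.0
```

```bash
python3 - <<'E'
from h import *
p=get_image('side'); save(p,'s1'); X=cloud(p)
for q in recognise(p,'hood_ball')[:2]: print(q['conf'],np.round(q['at']),dep(p,q['at']))
print('hood',rect(X,85,200,(440,720),(-300,-130)))
cv2.imwrite('pics/s1c.png',cv2.resize(p['img'][100:330,160:420,::-1],(520,460)))
E
```

```text
0.98 [284. 259.] [ 591.08631563 -204.99109032  117.4716218 ]
0.42 [344. 189.] [570.13253909 113.33565462  28.00694323]
hood {'c': array([ 581.9, -200.9]), 'size': array([141.6, 256.1]), 'longdir': 0.0, 'n': 4391, 'z': 117.8}
```

View pics/s1c.png

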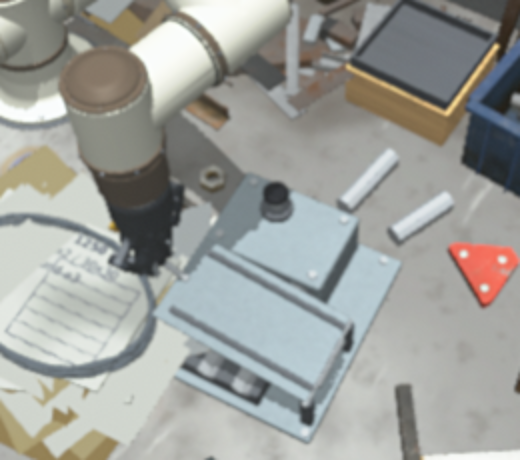

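Call:
{"fn": "carry_out", "kwargs": {"slide": [[-0.009,0,-0.023],[-0.02,0,-0.045],[-0.033,0,-0.066],[-0.048,0,-0.086],[-0.065,0,-0.104],[-0.084,0,-0.12],[-0.104,0,-0.134],[-0.126,0,-0.147]], "roll": [0,0,0,0,0,0,0,0], "claw": [0.02,0.02,0.02,0.02,0.02,0.02,0.02,0.02]}}

```text
clock: 5.2
position: [585.4, -199.1, 461.0]
ee_rot: [-0.064, 0.998, 0.001, -0.001]
contact_force: [5.8, 0.2, -14.9]
gripper_width: 24.4
grasp_force: 59.7
```

Call:
{"fn": "carry_out", "kwargs": {"slide": [[-0.023,0,-0.01],[-0.046,0,-0.017],[-0.07,0,-0.023],[-0.095,0,-0.025],[-0.095,0,-0.025],[-0.095,0,-0.025],[-0.095,0,-0.025]], "roll": [0,0,0,0,0,0,0], "claw": [0.02,0.02,0.02,0.02,0.07,0.08,0.08]}}

```text
clock: 6.08
position: [678.4, -187.9, 487.9]
ee_rot: [-0.063, 0.998, -0.0, 0.0]
contact_force: [-0.6, 0.1, 0.2]
gripper_width: 73.6
grasp_force: 0.0
```

```bash
python3 - <<'E'
from h import *
print(grip_point_offset() if callable(grip_point_offset) else grip_point_offset)
go([566.5,118.5,300],[566.5,118.5,150],yang=175.7,off=0)
E
```

```text
154.70000000000002
t 6.08 pos [ 678.4 -187.9  487.9] tilt [-0. -0. -1.] yang 97.3 w 73.6
roll -78.4
[0.0723, 0.3181, 0.1877]
[0.0724, 0.3182, 0.3377]
```

Call:
{"fn": "carry_out", "kwargs": {"slide": [[0.04,0.0,0.0],[0.07,0.04,0.0],[0.072,0.09,0.02],[0.072,0.14,0.06],[0.072,0.19,0.1],[0.072,0.24,0.13],[0.072,0.29,0.16],[0.072,0.318,0.188]], "roll": [0,-10,-20,-30,-40,-50,-60,-70], "claw": [0.08,0.08,0.07,0.06,0.06,0.06,0.06,0.06]}}

```text
clock: 7.08
position: [566.6, 120.5, 299.0]
ee_rot: [-0.627, 0.779, -0.0, 0.001]
contact_force: [-0.3, 0.0, -0.1]
gripper_width: 60.1
grasp_force: 0.0
```

```bash
python3 - <<'E'
from h import *
p=get_image('side'); save(p,'s2'); X=cloud(p)
print('pinA',rect(X,16,32,(600,740),(30,190)))
print('pinB',rect(X,16,32,(520,620),(40,190)))
go([566.5,118.5,300],[566.5,118.5,182],yang=175.7,off=0)
cv2.imwrite('pics/s2c.png',cv2.resize(p['img'][80:330,160:480,::-1],(640,500)))
E
```

```text
pinA {'c': array([665.5, 105.2]), 'size': array([ 30.6, 108. ]), 'longdir': 72.0, 'n': 319, 'z': 26.2}
pinB {'c': array([566.5, 118.1]), 'size': array([ 30.4, 122.5]), 'longdir': 84.6, 'n': 317, 'z': 26.3}
t 7.12 pos [565.4 122.  294.9] tilt [ 0.002  0.005 -1.   ] yang 168.0 w 59.8
roll -7.7
[0.0032, -0.0017, -0.0051]
[0.0029, -0.0024, 0.1129]
```

View pics/s2c.png

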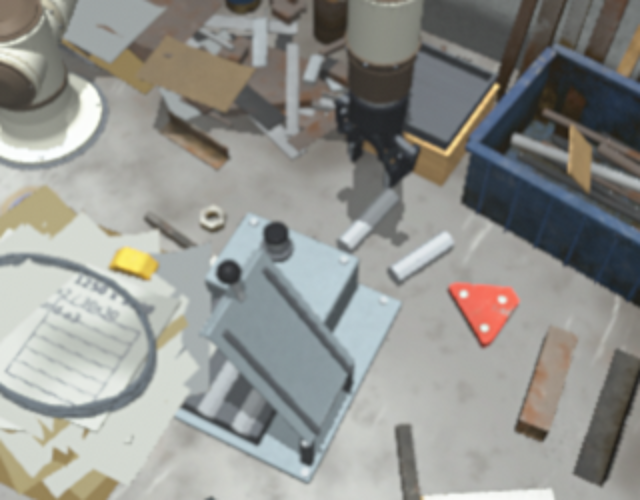

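```bash
python3 - <<'E'
from h import *
for k in range(2):
  for c in('side','top'):
    p=get_image(c); X=cloud(p)
    for q in recognise(p,'hood_ball')[:1]:
        P=dep(p,q['at']); print(read_state()['clock'],c,round(q['conf'],2),np.round(q['at']),np.round(P), tojig(P))
p=get_image('top'); save(p,'t3'); cv2.imwrite('pics/t3c.png',cv2.resize(p['img'][110:340,230:480,::-1],(500,460)))
E
```

```text
7.225 side 0.64 [294. 249.] [ 626. -202.  203.] [ 69.5 -50.3]
7.325 top 0.87 [427. 173.] [ 621. -188.  204.] [ 65.7 -35.8]
7.425 side 0.77 [293. 251.] [ 624. -205.  198.] [ 67.3 -52.5]
7.525 top 0.6 [428. 176.] [ 615. -190.  203.] [ 59.7 -36.4]
```

View pics/t3c.png

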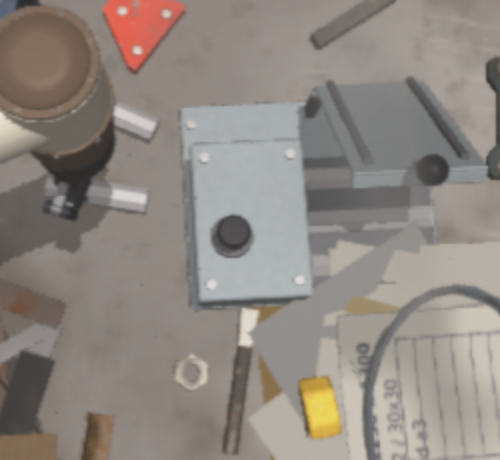

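```bash
python3 - <<'E'
from h import *
p=get_image('top'); X=cloud(p)
print(read_state()['clock'],np.round(X[193:198:2,443:449:2].reshape(-1,3)).tolist())
go([*jig(-107,-41)[:2],420],yang=97.3,off=0)
E
```

```text
7.625 [[558.0, -194.0, 302.0], [559.0, -197.0, 301.0], [559.0, -201.0, 302.0], [555.0, -194.0, 300.0], [555.0, -198.0, 300.0], [555.0, -200.0, 304.0], [552.0, -195.0, 300.0], [552.0, -198.0, 301.0], [552.0, -201.0, 302.0]]
t 7.62 pos [567.8 118.  299.8] tilt [-0.001 -0.001 -1.   ] yang 167.2 w 59.8
roll 69.9
[0.3509, 0.0408, -0.1206]
```

Call:
{"fn": "carry_out", "kwargs": {"slide": [[0.0,0.0,-0.06],[0.05,0.006,-0.1],[0.11,0.012,-0.12],[0.17,0.02,-0.12],[0.23,0.03,-0.12],[0.29,0.035,-0.12],[0.35,0.041,-0.12]], "roll": [10,20,30,40,50,60,70], "claw": [0.06,0.06,0.06,0.06,0.06,0.06,0.06]}}

```text
clock: 8.5
position: [449.3, -215.6, 419.7]
ee_rot: [-0.06, 0.998, -0.0, 0.001]
contact_force: [1.2, -0.7, -0.7]
gripper_width: 60.2
grasp_force: 0.0
```

```bash
python3 - <<'E'
from h import *
st()
for c in('side','top','side','top'):
    p=get_image(c); X=cloud(p); print(c,read_state()['clock'])
    for q in recognise(p,'hood')[:1]:
        P=dep(p,q['at']); print(np.round(q['at']),np.round(P), tojig(P))
save(p,'t4')
J=X.copy()
m=(X[...,0]>590)&(X[...,0]<700)&(X[...,1]<-150)&(X[...,1]>-230)&(X[...,2]>100)
P=X[m]; j=np.array([tojig(q) for q in P]); print(np.c_[j,P[:,2]][::60].round(0).tolist())
E
```

```text
{'clock': 8.5, 'joints': [-0.121, 0.156, -0.271, 0.0, -1.142, -1.329], 'position': [449.299, -215.557, 419.732], 'ee_rot': [-0.06, 0.998, -0.0, 0.001], 'contact_force': [1.232, -0.673, -0.683], 'grasp_force': 0.0, 'gripper_width': 60.155}
side 8.55
[285. 257.] [ 591. -199.  121.] [ 35.3 -42.8]
top 8.65
[423. 170.] [ 657. -202.   99.] [ 99.8 -53.7]
side 8.75
[284. 262.] [ 591. -204.   95.] [ 34.  -47.3]
top 8.85
[420. 167.] [ 665. -195.   95.] [109.2 -48.7]
[[138.0, -83.0, 100.0]]
```

```bash
python3 - <<'E'
from h import *
go([450.8,-215.5,262],yang=97.3,off=0)
for c in('top','side'):
    p=get_image(c); X=cloud(p); print('hood',rect(X,85,110,(480,720),(-300,-130)))
p=get_image('side'); X=cloud(p); print('ball',rect(X,108,130,(420,470),(-240,-190)))
E
```

```text
t 8.9 pos [ 451.  -212.7  419.1] tilt [-0. -0. -1.] yang 97.4 w 60.1
roll 0.1
[0.0006, -0.0028, 0.1571]
hood {'c': array([ 658.1, -190.3]), 'size': array([ 91.7, 122.8]), 'longdir': -84.1, 'n': 1632, 'z': 95.6}
hood {'c': array([ 592.2, -197.9]), 'size': array([127.1, 225.7]), 'longdir': 6.3, 'n': 3901, 'z': 96.2}
ball {'c': array([ 453.8, -215.6]), 'size': array([24.6, 26.9]), 'longdir': 46.2, 'n': 96, 'z': 119.1}
```

Call:
{"fn": "carry_out", "kwargs": {"slide": [[0.0,-0.002,0.05],[0.0,-0.002,0.1],[0.0,-0.002,0.14],[0.0,-0.002,0.157],[0.0,-0.002,0.157],[0.0,-0.002,0.157],[0.0,-0.002,0.157],[0.0,-0.002,0.157]], "roll": [0,0,0,0,0,0,0,0], "claw": [0.06,0.06,0.06,0.06,0.03,0.02,0.015,0.015]}}

```text
clock: 10.05
position: [451.2, -215.7, 263.0]
ee_rot: [-0.064, 0.998, -0.0, 0.001]
contact_force: [1.8, -1.5, -0.5]
gripper_width: 25.3
grasp_force: 58.9
```

Call:
{"fn": "carry_out", "kwargs": {"slide": [[-0.004,0,-0.025],[-0.01,0,-0.049],[-0.019,0,-0.072],[-0.03,0,-0.094],[-0.036,0,-0.105],[-0.043,0,-0.115],[-0.05,0,-0.125],[-0.058,0,-0.135]], "roll": [0,0,0,0,0,0,0,0], "claw": [0.015,0.015,0.015,0.015,0.015,0.015,0.015,0.015]}}

```text
clock: 11.05
position: [508.4, -208.5, 396.5]
ee_rot: [-0.063, 0.998, -0.0, -0.001]
contact_force: [2.9, -4.7, -4.6]
gripper_width: 25.1
grasp_force: 59.0
```

```bash
python3 - <<'E'
from h import *
st(); p=get_image('side'); save(p,'s5'); st()
for q in recognise(p,'hood')[:1]:
    P=dep(p,q['at']); print(q['conf'],np.round(q['at']),np.round(P), tojig(P))
cv2.imwrite('pics/s5c.png',cv2.resize(p['img'][130:330,180:400,::-1],(550,500)))
E
```

```text
{'clock': 11.05, 'joints': [-0.094, 0.263, -0.191, 0.0, -1.118, -1.35], 'position': [508.445, -208.497, 396.523], 'ee_rot': [-0.063, 0.998, -0.0, -0.001], 'contact_force': [2.864, -4.674, -4.617], 'grasp_force': 59.033, 'gripper_width': 25.094}
{'clock': 11.1, 'joints': [-0.093, 0.263, -0.188, 0.001, -1.119, -1.35], 'position': [509.327, -208.32, 397.929], 'ee_rot': [-0.064, 0.998, -0.0, 0.0], 'contact_force': [0.942, -3.976, -1.444], 'grasp_force': 59.255, 'gripper_width': 25.086}
0.67 [291. 253.] [ 609. -196.  157.] [ 53.  -41.6]
```

View pics/s5c.png

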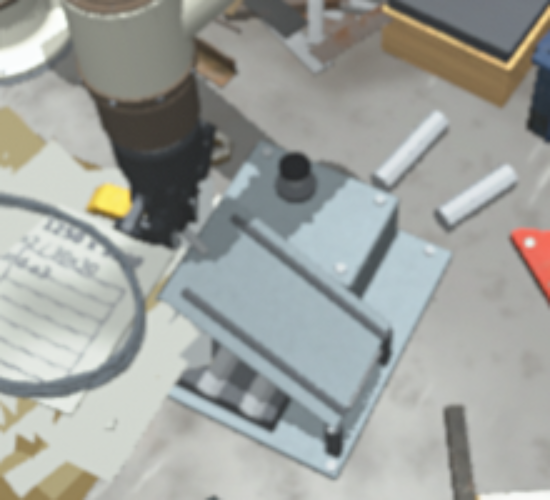

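Call:
{"fn": "carry_out", "kwargs": {"slide": [[-0.008,0,-0.009],[-0.017,0,-0.018],[-0.026,0,-0.026],[-0.036,0,-0.034],[-0.046,0,-0.041],[-0.056,0,-0.048],[-0.056,0,-0.048]], "roll": [0,0,0,0,0,0,0], "claw": [0.015,0.015,0.015,0.015,0.015,0.015,0.015]}}

```text
clock: 12.02
position: [564.8, -201.2, 444.7]
ee_rot: [-0.063, 0.998, -0.0, 0.0]
contact_force: [2.6, -5.2, -5.0]
gripper_width: 25.1
grasp_force: 59.6
```

Call:
{"fn": "carry_out", "kwargs": {"slide": [[-0.011,0,-0.007],[-0.022,0,-0.013],[-0.033,0,-0.018],[-0.045,0,-0.023],[-0.056,0,-0.027],[-0.068,0,-0.03],[-0.08,0,-0.033],[-0.092,0,-0.036]], "roll": [0,0,0,0,0,0,0,0], "claw": [0.015,0.015,0.015,0.015,0.015,0.015,0.015,0.015]}}

```text
clock: 13.02
position: [656.0, -189.3, 480.5]
ee_rot: [-0.063, 0.998, 0.0, 0.0]
contact_force: [-0.2, -0.1, -0.0]
gripper_width: 15.7
grasp_force: 0.0
```

```bash
python3 - <<'E'
from h import *
st(); p=get_image('side'); st()
X=cloud(p)
for q in recognise(p,'hood')[:1]:
    P=dep(p,q['at']); print(q['conf'],np.round(q['at']),np.round(P), tojig(P), 'angle', np.arctan2(P[2]-85,141-tojig(P)[0]))
E
```

```text
{'clock': 13.025, 'joints': [-0.045, 0.452, 0.301, -0.001, -1.419, -1.399], 'position': [655.976, -189.322, 480.546], 'ee_rot': [-0.063, 0.998, 0.0, 0.0], 'contact_force': [-0.179, -0.068, -0.015], 'grasp_force': 0.0, 'gripper_width': 15.669}
{'clock': 13.075, 'joints': [-0.044, 0.453, 0.304, -0.001, -1.419, -1.399], 'position': [657.054, -188.755, 480.991], 'ee_rot': [-0.064, 0.998, 0.0, 0.001], 'contact_force': [2.859, -0.118, 0.875], 'grasp_force': 0.479, 'gripper_width': 15.053}
0.8 [311. 254.] [ 663. -188.  199.] [108.1 -40.7] angle 1.2899258446136814
```

```bash
python3 - <<'E'
from h import *
for k in range(4):
    p=get_image('side')
    for q in recognise(p,'hood')[:1]:
        P=dep(p,q['at']); print(read_state()['clock'],np.round(P), tojig(P), 'angle', np.arctan2(P[2]-85,141-tojig(P)[0]),np.round(read_state()['contact_force'],1))
save(p,'s6');cv2.imwrite('pics/s6c.png',cv2.resize(p['img'][130:330,180:400,::-1],(550,500)))
E
```

```text
13.225 [ 666. -197.  203.] [109.2 -50.7] angle 1.308054647050562 [-0.3  0.6 -1.1]
13.325 [ 663. -194.  205.] [106.9 -46.6] angle 1.2937794043552442 [ 0.  -0.9 -0.7]
13.425 [ 662. -196.  206.] [105.8 -48.9] angle 1.287702110270382 [1.  0.1 0.4]
```

View pics/s6c.png

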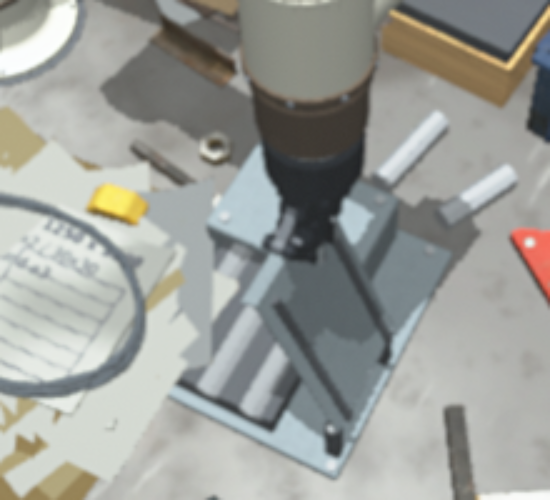

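```bash
python3 - <<'E'
from h import *
for k in range(2):
    p=get_image('side'); X=cloud(p)
    m=np.isfinite(X[...,0])&(X[...,2]>120)&(X[...,2]<290)&(X[...,0]>560)&(X[...,1]<-120)&(X[...,1]>-290)
    P=X[m]; d=P[:,:2]-O; c,s=np.cos(np.radians(YAW)),np.sin(np.radians(YAW))
    J=np.c_[c*d[:,0]+s*d[:,1],-s*d[:,0]+c*d[:,1],P[:,2]]
    for z in range(120,330,20):
        q=J[(J[:,2]>z)&(J[:,2]<z+20)]
        if len(q): print(z,len(q),np.round(np.percentile(q[:,0],[5,50,95])),np.round(np.percentile(q[:,1],[5,95])))
    print(read_state()['clock'],tojig(read_state()['position']))
E
```

```text
120 232 [131. 135. 141.] [-101.   13.]
140 236 [123. 127. 133.] [-101.   13.]
160 256 [115. 120. 125.] [-100.   13.]
180 268 [108. 112. 119.] [-101.   14.]
200 275 [100. 105. 110.] [-100.    9.]
220 290 [ 93.  97. 103.] [-102.   14.]
240 240 [85. 90. 96.] [-102.    4.]
260 180 [77. 81. 87.] [-102.  -44.]
280 200 [59. 70. 77.] [-103.  -55.]
13.575 [ 99.4 -41.3]
120 235 [130. 135. 141.] [-99.  14.]
140 242 [123. 127. 133.] [-100.   13.]
160 247 [115. 120. 125.] [-101.   13.]
180 271 [107. 112. 118.] [-100.   13.]
200 263 [100. 104. 111.] [-101.   14.]
220 298 [ 93.  97. 103.] [-100.   12.]
240 234 [85. 90. 96.] [-102.    5.]
260 183 [78. 82. 88.] [-103.  -43.]
280 194 [59. 69. 78.] [-102.  -55.]
13.625 [ 99.4 -41.4]
```

Call:
{"fn": "carry_out", "kwargs": {"slide": [[0,0,-0.02],[0,0,-0.04],[0,0,-0.06],[0,0,-0.07],[0,0,-0.07],[0,0,-0.07],[0,0,-0.07],[0,0,-0.07]], "roll": [0,0,0,0,0,0,0,0], "claw": [0.015,0.015,0.015,0.015,0.015,0.015,0.015,0.015]}}

```text
clock: 14.62
position: [655.2, -189.5, 550.4]
ee_rot: [-0.063, 0.998, 0.0, -0.001]
contact_force: [-0.2, 0.1, -0.2]
gripper_width: 15.3
grasp_force: 0.0
```

```bash
python3 - <<'E'
from h import *
for k in range(3):
    p=get_image('side'); X=cloud(p)
    m=np.isfinite(X[...,0])&(X[...,2]>120)&(X[...,2]<290)&(X[...,0]>560)&(X[...,1]<-120)&(X[...,1]>-290)
    P=X[m]; d=P[:,:2]-O; c,s=np.cos(np.radians(YAW)),np.sin(np.radians(YAW))
    J=np.c_[c*d[:,0]+s*d[:,1],P[:,2]]
    a=[np.median(J[(J[:,1]>z)&(J[:,1]<z+20)][:,0]) for z in (120,180,240)]
    print(read_state()['clock'],np.round(a),np.round(read_state()['position']))
go([*jig(-40,-41)[:2],500],[566.5,118.5,300],yang=175.0,off=0)
E
```

```text
14.675 [157. 172. 188.] [ 655. -189.  551.]
14.725 [158. 172. 190.] [ 655. -189.  551.]
14.775 [157. 172. 189.] [ 655. -189.  551.]
t 14.78 pos [ 655.2 -189.5  550.8] tilt [ 0.  0. -1.] yang 97.3 w 15.0
roll -77.7
[0.1397, 0.0004, 0.0509]
[0.0488, 0.3167, 0.2509]
```

Hood is fully open (about 1.8 rad). Next: the long pin.

Call:
{"fn": "carry_out", "kwargs": {"slide": [[0.02,0.04,0.0],[0.04,0.09,0.02],[0.049,0.14,0.06],[0.049,0.19,0.1],[0.049,0.24,0.14],[0.049,0.29,0.18],[0.049,0.317,0.22],[0.049,0.317,0.25]], "roll": [-10,-20,-30,-40,-50,-60,-70,-77.7], "claw": [0.05,0.06,0.06,0.06,0.06,0.06,0.06,0.06]}}

```text
clock: 15.78
position: [565.7, 120.9, 299.2]
ee_rot: [-0.678, 0.735, 0.0, -0.001]
contact_force: [0.5, 0.0, -0.1]
gripper_width: 60.1
grasp_force: 0.0
```

```bash
python3 - <<'E'
from h import *
p=get_image('side'); X=cloud(p)
print('pinA',rect(X,16,32,(600,740),(30,190)))
print('pinB',rect(X,16,32,(500,620),(30,190)))
print('low in grooves',rect(X,47,75,(460,640),(-280,-140)))
m=np.isfinite(X[...,0])&(X[...,2]>20)&(X[...,2]<80); d=X[...,:2]-O; c,s=np.cos(np.radians(YAW)),np.sin(np.radians(YAW))
jx=c*d[...,0]+s*d[...,1]; jy=-s*d[...,0]+c*d[...,1]
for x in range(-80,90,10):
    k=m&(abs(jx-x)<5)&(jy>-100)&(jy<0); print(x,k.sum(),np.round(np.median(X[k][:,2])) if k.sum() else 0,end=' | ')
go([566.5,118.3,182],yang=175.2,off=0)
E
```

```text
pinA {'c': array([666.4, 105.4]), 'size': array([ 30.8, 105.9]), 'longdir': 72.3, 'n': 312, 'z': 25.9}
pinB {'c': array([566.5, 116.5]), 'size': array([ 30.8, 121.7]), 'longdir': 85.5, 'n': 332, 'z': 25.9}
low in grooves {'c': array([ 508.5, -209.7]), 'size': array([ 94.1, 140. ]), 'longdir': -89.4, 'n': 780, 'z': 51.7}
-80 117 46.0 | -70 119 47.0 | -60 121 49.0 | -50 124 51.0 | -40 132 52.0 | -30 152 50.0 | -20 132 47.0 | -10 157 44.0 | 0 140 36.0 | 10 109 43.0 | 20 128 46.0 | 30 136 46.0 | 40 160 43.0 | 50 138 36.0 | 60 112 43.0 | 70 195 44.0 | 80 18 31.0 | t 15.82 pos [564.6 119.6 295.3] tilt [ 0.003  0.008 -1.   ] yang 175.5 w 59.6
roll 0.3
[0.0008, -0.003, 0.1132]
```

Call:
{"fn": "carry_out", "kwargs": {"slide": [[0,0,0.05],[0,0,0.1],[0,0,0.119],[0,0,0.119],[0,0,0.119],[0,0,0.119],[0,0,0.119],[0,0,0.119]], "roll": [0,0,0,0,0,0,0,0], "claw": [0.06,0.06,0.06,0.06,0.03,0.015,0.015,0.015]}}

```text
clock: 16.82
position: [567.0, 119.0, 184.0]
ee_rot: [-0.676, 0.737, -0.001, 0.002]
contact_force: [-1.0, 1.0, 7.1]
gripper_width: 25.9
grasp_force: 61.2
```

```bash
python3 - <<'E'
from h import *
st(); p=get_image('top'); save(p,'t7'); st()
for n in('pin_short_c','pin_mid_c'):
  for q in place_of(p,n)[:3]: print(n,round(q['conf'],2),np.round(q['at']),np.round(dep(p,q['at'])))
cv2.imwrite('pics/t7c.png',cv2.resize(p['img'][110:320,270:470,::-1],(560,588)))
E
```

```text
{'clock': 16.825, 'joints': [0.486, 0.554, -0.355, 0.001, -0.658, -0.574], 'position': [566.958, 119.021, 184.032], 'ee_rot': [-0.676, 0.737, -0.001, 0.002], 'contact_force': [-1.048, 0.962, 7.128], 'grasp_force': 61.23, 'gripper_width': 25.947}
{'clock': 16.875, 'joints': [0.486, 0.554, -0.355, 0.001, -0.658, -0.574], 'position': [566.947, 119.01, 184.038], 'ee_rot': [-0.676, 0.737, -0.001, 0.002], 'contact_force': [-1.174, -0.193, 5.68], 'grasp_force': 61.231, 'gripper_width': 26.13}
pin_mid_c 0.84 [286. 170.] [569.  77. 333.]
pin_mid_c 0.76 [287. 166.] [664. 105.  28.]
pin_mid_c 0.17 [278. 206.] [535. 102. 184.]
```

View pics/t7c.png

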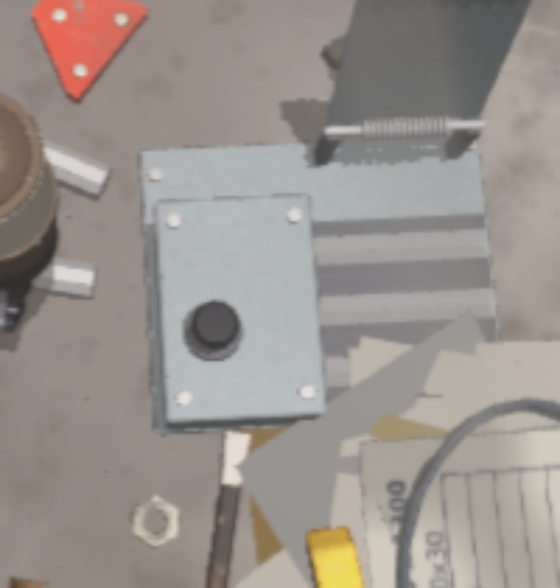

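```bash
python3 - <<'E'
from h import *
p=get_image('top'); X=cloud(p)
d=X[...,:2]-O; c,s=np.cos(np.radians(YAW)),np.sin(np.radians(YAW))
jx=c*d[...,0]+s*d[...,1]; jy=-s*d[...,0]+c*d[...,1]
ys=range(-135,45,15); print('y',list(ys))
for x in range(-130,100,8):
    r=[]
    for y in ys:
        k=(abs(jx-x)<4)&(abs(jy-y)<6)&(X[...,2]<85); r.append(int(np.median(X[k][:,2])) if k.sum() else -1)
    print(x,r)
E
```

```text
y [-135, -120, -105, -90, -75, -60, -45, -30, -15, 0, 15, 30]
-130 [51, 51, 52, 51, 51, 51, 75, 52, 52, 52, 44, 44]
-122 [54, 54, 54, 53, 54, 54, 69, 55, 55, 55, 48, 48]
-114 [56, 57, 56, 57, 56, 73, 57, 56, 57, 57, 45, 44]
-106 [56, 56, 58, 44, 59, 74, 46, 45, 44, 44, 44, 46]
-98 [44, 44, 43, 44, 77, 43, 44, 45, 44, 43, 45, 48]
-90 [77, 75, 80, 78, 44, 41, 43, 43, 45, 45, 48, 50]
-82 [47, 78, 46, 45, 44, 43, 42, 43, 46, 48, 50, 53]
-74 [47, 46, 46, 45, 45, 43, 44, 46, 48, 49, 52, 54]
-66 [49, 48, 47, 47, 47, 46, 46, 48, 50, 52, 54, 44]
-58 [50, 49, 49, 48, 47, 48, 47, 50, 52, 54, 42, 41]
-50 [42, 49, 50, 50, 49, 49, 51, 52, 54, 52, 36, 34]
-42 [43, 44, 44, 46, 49, 50, 53, 54, 52, 55, 46, 40]
-34 [45, 45, 44, 45, 50, 51, 56, 52, 55, 56, 46, 44]
-26 [0, -2, 44, 48, 52, 55, 44, 45, 46, 58, 44, 46]
-18 [-2, 9, 43, 51, 55, 45, 44, 44, 44, 45, 45, 44]
-10 [-1, 14, 43, 53, 43, 42, 44, 43, 43, 43, 42, 43]
-2 [0, 5, 35, 35, 35, 35, 36, 35, 33, 35, 35, 35]
6 [-2, 9, 36, 37, 37, 39, 39, 37, 39, 39, 39, 40]
14 [0, 11, 44, 44, 44, 44, 44, 43, 44, 44, 45, 44]
22 [-1, -1, 44, 45, 44, 43, 45, 44, 44, 45, 44, 44]
30 [-1, 9, 44, 43, 45, 45, 44, 44, 44, 46, 44, 45]
38 [0, 10, 44, 44, 43, 44, 44, 44, 43, 44, 44, 43]
46 [-1, 1, 37, 36, 36, 36, 37, 37, 35, 36, 37, 37]
54 [-1, 10, 36, 37, 37, 36, 36, 36, 37, 37, 36, 37]
62 [-1, 11, 43, 44, 42, 44, 43, 43, 43, 44, 42, 44]
70 [0, 4, 43, 45, 44, 45, 44, 45, 44, 44, 44, 45]
78 [-1, 10, 44, 41, 41, 42, 43, 42, 44, 44, -1, 44]
86 [-2, 12, 12, 12, 12, 11, 11, 12, 12, 12, 10, 13]
94 [-3, 10, 12, 11, 11, 12, 12, 11, 11, 12, 11, 10]
```

Call:
{"fn": "carry_out", "kwargs": {"slide": [[0,0,-0.05],[0,0,-0.1],[0,0,-0.146],[0,0,-0.146],[0,0,-0.146]], "roll": [0,0,0,-6,-12.1], "claw": [0.015,0.015,0.015,0.015,0.015]}}

```text
clock: 17.65
position: [565.6, 118.5, 328.4]
ee_rot: [0.75, -0.661, -0.0, -0.0]
contact_force: [0.2, -1.0, -4.0]
gripper_width: 26.7
grasp_force: 60.4
```

```bash
python3 - <<'E'
from h import *
p=get_image('side'); X=cloud(p); st()
go([*jig(50,-30)[:2],330],[*jig(50,-30)[:2],236],yang=187.3,off=0)
E
```

```text
{'clock': 17.7, 'joints': [0.486, 0.371, -0.218, -0.001, -0.981, -0.357], 'position': [565.575, 118.461, 327.919], 'ee_rot': [0.751, -0.66, -0.001, 0.0], 'contact_force': [-0.23, -0.121, -3.684], 'grasp_force': 60.365, 'gripper_width': 26.382}
t 17.7 pos [565.6 118.5 327.9] tilt [-0.001  0.001 -1.   ] yang -172.6 w 26.4
roll 0.1
[0.3053, 0.0003, -0.0023]
[0.3054, 0.0002, 0.0917]
```

Call:
{"fn": "carry_out", "kwargs": {"slide": [[0.05,0,0],[0.1,0,0],[0.15,0,0],[0.2,0,0],[0.25,0,0],[0.29,0,0.01],[0.305,0,0.05],[0.305,0,0.08]], "roll": [0,0,0,0,0,0,0,0], "claw": [0.015,0.015,0.015,0.015,0.015,0.015,0.015,0.015]}}

```text
clock: 18.7
position: [602.9, -185.4, 245.7]
ee_rot: [0.748, -0.664, -0.001, 0.0]
contact_force: [0.8, 0.4, -3.4]
gripper_width: 26.3
grasp_force: 60.3
```

```bash
cat >> h.py <<'E'
def J(X):
    d=X[...,:2]-O; c,s=np.cos(np.radians(YAW)),np.sin(np.radians(YAW)); return np.stack([c*d[...,0]+s*d[...,1],-s*d[...,0]+c*d[...,1],X[...,2]],-1)
def jpin(X,x,z0=54,z1=72,yr=(-125,45)):
    Q=J(X); m=(Q[...,2]>z0)&(Q[...,2]<z1)&(abs(Q[...,0]-x)<22)&(Q[...,1]>yr[0])&(Q[...,1]<yr[1]); P=Q[m]
    if len(P)>5: print('jpin n',len(P),'x',np.round(np.percentile(P[:,0],[2,50,98]),1),'y',np.round(np.percentile(P[:,1],[1,99]),1),'z',np.round(np.percentile(P[:,2],[50,95]),1),'slope',np.round(np.polyfit(P[:,1],P[:,0],1)[0],3))
E
python3 - <<'E'
from h import *
for c in('top','side'):
    p=get_image(c); jpin(cloud(p),50,60,95)
save(p,'s8'); st()
go(jig(50,-30,225),yang=187.3,off=0)
cv2.imwrite('pics/s8c.png',cv2.resize(p['img'][150:330,220:400,::-1],(540,540)))
E
```

```text
jpin n 413 x [31.  44.2 62.7] y [-89.   44.7] z [87. 92.] slope 0.082
jpin n 370 x [31.4 49.9 70. ] y [-90.6  43.1] z [83.4 91.9] slope 0.079
{'clock': 18.8, 'joints': [-0.041, 0.543, -0.172, -0.002, -0.866, 0.162], 'position': [601.814, -184.224, 243.188], 'ee_rot': [0.748, -0.663, -0.005, 0.003], 'contact_force': [-0.696, 0.153, -3.703], 'grasp_force': 60.319, 'gripper_width': 26.403}
t 18.8 pos [ 601.8 -184.2  243.2] tilt [-0.003  0.01  -1.   ] yang -173.1 w 26.4
roll -0.4
[0.0005, -0.0027, 0.0182]
```

View pics/s8c.png

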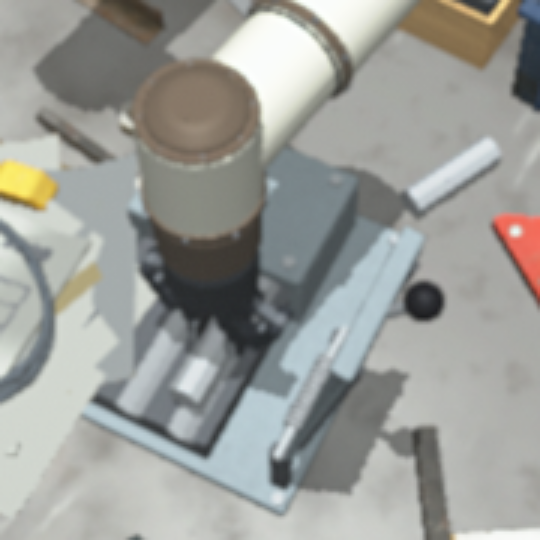

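```bash
python3 - <<'E'
from h import *
for c in('top','side'):
    p=get_image(c); jpin(cloud(p),50,75,105,(-110,-55))
go(jig(50,-30,225),yang=187.3,off=0)
E
```

```text
jpin n 39 x [31.4 35.1 41.4] y [-88.6 -67.8] z [81.1 86.4] slope -0.243
jpin n 168 x [34.9 51.3 61.6] y [-91.4 -55.1] z [87.2 93. ] slope -0.053
t 18.9 pos [ 604.  -183.9  247.9] tilt [ 0.     0.001 -1.   ] yang -172.9 w 26.2
roll -0.2
[0.0005, -0.0003, 0.0229]
```

Call:
{"fn": "carry_out", "kwargs": {"slide": [[0,0,0.01],[0,0,0.018],[0,0,0.023],[0,0,0.023],[0,0,0.023]], "roll": [0,0,0,0,0], "claw": [0.015,0.015,0.015,0.015,0.015]}}

```text
clock: 19.52
position: [604.1, -183.9, 225.3]
ee_rot: [0.749, -0.662, 0.0, -0.0]
contact_force: [0.5, 0.1, -3.1]
gripper_width: 26.1
grasp_force: 60.4
```

Call:
{"fn": "carry_out", "kwargs": {"slide": [[0,0,0.001],[0,0,0.002],[0,0,0.002],[0,0,0.002],[0,0,0.002],[0,0,0.002]], "roll": [0,0,0,0,0,0], "claw": [0.015,0.015,0.03,0.036,0.036,0.036]}}

```text
clock: 20.27
position: [604.0, -183.9, 223.3]
ee_rot: [0.749, -0.662, 0.0, -0.0]
contact_force: [-0.1, -0.6, 0.4]
gripper_width: 35.9
grasp_force: 0.0
```

```bash
python3 - <<'E'
from h import *
for c in('top','side'):
    p=get_image(c); jpin(cloud(p),50,55,72,(-110,-45))
st()
E
```

```text
jpin n 28 x [36.1 39.7 45.7] y [-89.9 -68.2] z [61.1 67.5] slope -0.272
jpin n 197 x [37.2 53.1 64.4] y [-90.8 -45.3] z [65.  69.2] slope -0.027
{'clock': 20.375, 'joints': [-0.04, 0.568, -0.188, 0.0, -0.815, 0.163], 'position': [603.969, -183.952, 223.142], 'ee_rot': [0.749, -0.662, 0.0, -0.0], 'contact_force': [-0.508, 0.295, -0.05], 'grasp_force': 0.0, 'gripper_width': 36.11}
```

Call:
{"fn": "carry_out", "kwargs": {"slide": [[0,0,0],[0,0,0],[0,0,0],[-0.01,0,0],[-0.02,0,0],[-0.03,0,0],[-0.037,0,0],[-0.037,0,0]], "roll": [0,0,0,0,0,0,0,0], "claw": [0.03,0.015,0.015,0.015,0.015,0.015,0.015,0.015]}}

```text
clock: 21.38
position: [599.4, -146.1, 223.4]
ee_rot: [0.75, -0.662, -0.0, -0.0]
contact_force: [0.6, 0.6, 5.0]
gripper_width: 25.9
grasp_force: 60.0
```

Call:
{"fn": "carry_out", "kwargs": {"slide": [[-0.001,0,0],[-0.002,0,0],[-0.003,0,0],[-0.003,0,0]], "roll": [0,0,0,0], "claw": [0.015,0.015,0.015,0.015]}}

```text
clock: 21.88
position: [599.2, -145.1, 223.3]
ee_rot: [0.749, -0.662, 0.001, 0.0]
contact_force: [-0.2, -6.1, 4.2]
gripper_width: 26.2
grasp_force: 59.9
```

```bash
python3 - <<'E'
from h import *
p=get_image('side'); jpin(cloud(p),50,55,72,(-110,-10))
s=st(); print(tojig(s['position']))
E
```

```text
jpin n 181 x [36.5 52.4 64. ] y [-52.1 -10.5] z [65.1 69.7] slope 0.014
{'clock': 21.925, 'joints': [0.025, 0.548, -0.228, 0.001, -0.794, 0.098], 'position': [599.212, -145.054, 223.335], 'ee_rot': [0.749, -0.662, 0.001, 0.0], 'contact_force': [0.503, -4.939, 4.846], 'grasp_force': 59.95, 'gripper_width': 26.075}
[49.8  9.7]
```

Call:
{"fn": "carry_out", "kwargs": {"slide": [[-0.001,0,0],[-0.001,0,0]], "roll": [0,0], "claw": [0.015,0.015]}}

```text
clock: 22.18
position: [599.1, -144.2, 223.4]
ee_rot: [0.749, -0.662, 0.001, 0.0]
contact_force: [0.1, -5.9, 4.3]
gripper_width: 26.0
grasp_force: 59.9
```

Call:
{"fn": "carry_out", "kwargs": {"slide": [[-0.001,0,0],[-0.002,0,0],[-0.002,0,0]], "roll": [0,0,0], "claw": [0.015,0.015,0.015]}}

```text
clock: 22.55
position: [598.8, -142.2, 223.4]
ee_rot: [0.749, -0.662, 0.001, 0.0]
contact_force: [0.9, -6.3, 4.4]
gripper_width: 25.9
grasp_force: 59.9
```

Call:
{"fn": "carry_out", "kwargs": {"slide": [[-0.001,0,0],[-0.001,0,0]], "roll": [0,0], "claw": [0.015,0.015]}}

```text
clock: 22.8
position: [598.7, -141.2, 223.3]
ee_rot: [0.749, -0.662, 0.001, 0.0]
contact_force: [-0.2, -5.7, 5.1]
gripper_width: 26.2
grasp_force: 59.9
```

Call:
{"fn": "carry_out", "kwargs": {"slide": [[-0.001,0,0],[-0.001,0,0]], "roll": [0,0], "claw": [0.015,0.015]}}

```text
clock: 23.05
position: [598.6, -140.2, 223.3]
ee_rot: [0.749, -0.662, 0.001, 0.0]
contact_force: [0.7, -6.3, 3.1]
gripper_width: 25.8
grasp_force: 59.9
```

Call:
{"fn": "carry_out", "kwargs": {"slide": [[-0.001,0,0],[-0.001,0,0]], "roll": [0,0], "claw": [0.015,0.015]}}

```text
clock: 23.3
position: [598.5, -139.2, 223.3]
ee_rot: [0.749, -0.662, 0.001, 0.0]
contact_force: [0.7, -5.6, 4.3]
gripper_width: 26.1
grasp_force: 59.9
```

```bash
python3 - <<'E'
from h import *
p=get_image('side'); jpin(cloud(p),50,55,72,(-110,-10))
s=st(); print(tojig(s['position']))
E
```

```text
jpin n 153 x [36.7 51.5 64. ] y [-46.2 -10.1] z [65.7 69.9] slope 0.036
{'clock': 23.35, 'joints': [0.035, 0.545, -0.234, 0.002, -0.791, 0.088], 'position': [598.465, -139.269, 223.355], 'ee_rot': [0.749, -0.662, 0.001, 0.0], 'contact_force': [0.289, -6.07, 5.115], 'grasp_force': 59.931, 'gripper_width': 26.003}
[49.8 15.5]
```

Call:
{"fn": "carry_out", "kwargs": {"slide": [[-0.001,0,0],[-0.001,0,0]], "roll": [0,0], "claw": [0.015,0.015]}}

```text
clock: 23.6
position: [598.4, -139.0, 223.4]
ee_rot: [0.749, -0.662, 0.001, 0.001]
contact_force: [0.7, -10.2, 4.0]
gripper_width: 25.9
grasp_force: 59.8
```

Call:
{"fn": "carry_out", "kwargs": {"slide": [[-0.001,0,0],[-0.001,0,0],[0,0,0],[0,0,0],[0,0,0],[0,0,0],[0,0,-0.05],[0,0,-0.1]], "roll": [0,0,0,0,0,0,0,0], "claw": [0.015,0.015,0.03,0.037,0.037,0.037,0.037,0.037]}}

```text
clock: 24.6
position: [598.1, -137.0, 323.5]
ee_rot: [0.75, -0.662, -0.001, 0.001]
contact_force: [1.8, -0.9, -1.0]
gripper_width: 37.0
grasp_force: 0.0
```

```bash
python3 - <<'E'
from h import *
p=get_image('side'); X=cloud(p); jpin(X,50,55,72,(-110,10))
print('pinA',rect(X,16,32,(600,740),(30,190)))
p=get_image('top'); X=cloud(p); 
print('pinA',rect(X,16,32,(600,740),(30,190)))
go([666,106.5,300],yang=161.8,off=0)
E
```

```text
jpin n 228 x [36.3 52.4 64. ] y [-46.3   9.7] z [65.1 69.8] slope 0.013
pinA {'c': array([665.8, 105.7]), 'size': array([ 31.7, 106.8]), 'longdir': 70.3, 'n': 312, 'z': 26.1}
pinA {'c': array([672.8, 129.2]), 'size': array([28.3, 60.1]), 'longdir': 70.1, 'n': 230, 'z': 26.4}
t 24.7 pos [ 599.8 -137.2  329.8] tilt [ 0.003 -0.013 -1.   ] yang -172.8 w 37.2
roll 25.4
[-0.2336, -0.0957, 0.0304]
```

Call:
{"fn": "carry_out", "kwargs": {"slide": [[-0.05,-0.02,0],[-0.1,-0.04,0],[-0.15,-0.06,0],[-0.2,-0.08,0],[-0.234,-0.0975,0.02],[-0.234,-0.0975,0.03],[-0.234,-0.0975,0.03]], "roll": [0,5,10,18,25.4,25.4,25.4], "claw": [0.06,0.06,0.06,0.06,0.06,0.06,0.06]}}

```text
clock: 25.58
position: [665.5, 106.8, 291.4]
ee_rot: [-0.586, 0.81, 0.001, -0.002]
contact_force: [0.7, -0.1, 1.1]
gripper_width: 60.4
grasp_force: 0.0
```

```bash
python3 - <<'E'
from h import *
p=get_image('side'); X=cloud(p)
print('pinA',rect(X,16,32,(600,740),(30,190)))
go([666,106.5,184],yang=161.5,off=0)
E
```

```text
pinA {'c': array([665.8, 105.3]), 'size': array([ 31. , 105.9]), 'longdir': 72.2, 'n': 309, 'z': 26.0}
t 25.62 pos [665.8 106.3 292.5] tilt [ 0.001  0.001 -1.   ] yang 161.7 w 60.1
roll 0.2
[-0.0004, -0.0003, 0.1085]
```

Call:
{"fn": "carry_out", "kwargs": {"slide": [[0.01,0,0.05],[0.01,0,0.09],[0.01,0,0.108],[0.01,0,0.108],[0.01,0,0.108],[0.01,0,0.108],[0.01,0,0.108],[0.01,0,0.108]], "roll": [0,0,0,0,0,0,0,0], "claw": [0.06,0.06,0.06,0.06,0.03,0.015,0.015,0.015]}}

```text
clock: 26.62
position: [663.6, 97.7, 187.4]
ee_rot: [-0.586, 0.81, -0.001, 0.002]
contact_force: [-1.5, 0.5, 6.3]
gripper_width: 25.6
grasp_force: 59.8
```

Call:
{"fn": "carry_out", "kwargs": {"slide": [[0,0,-0.05],[0,0,-0.1],[0,0,-0.146],[0,0,-0.146],[0,0,-0.146],[0,0,-0.146]], "roll": [0,0,0,-9,-18,-25.5], "claw": [0.015,0.015,0.015,0.015,0.015,0.015]}}

```text
clock: 27.38
position: [662.4, 97.5, 330.7]
ee_rot: [0.751, -0.66, -0.001, 0.0]
contact_force: [0.0, -0.6, -2.9]
gripper_width: 25.6
grasp_force: 60.0
```

```bash
python3 - <<'E'
from h import *
p=get_image('side'); st()
go([*jig(0,-28)[:2],330],[*jig(0,-28)[:2],246],yang=187.2,off=0)
E
```

```text
{'clock': 27.425, 'joints': [0.387, 0.514, 0.027, -0.001, -1.084, -0.254], 'position': [662.451, 97.462, 330.595], 'ee_rot': [0.752, -0.659, -0.001, 0.0], 'contact_force': [-0.054, -0.193, -2.334], 'grasp_force': 59.946, 'gripper_width': 25.737}
t 27.43 pos [662.5  97.5 330.6] tilt [-0.     0.001 -1.   ] yang -172.4 w 25.7
roll 0.4
[0.2695, 0.1447, 0.0006]
[0.2696, 0.1446, 0.0846]
```

Call:
{"fn": "carry_out", "kwargs": {"slide": [[0.05,0.025,-0.01],[0.1,0.05,-0.01],[0.15,0.08,-0.01],[0.2,0.108,-0.01],[0.25,0.135,0],[0.269,0.1445,0.04],[0.269,0.1445,0.075],[0.269,0.1445,0.075]], "roll": [0,0,0,0,0,0,0.4,0.4], "claw": [0.015,0.015,0.015,0.015,0.015,0.015,0.015,0.015]}}

```text
clock: 28.42
position: [551.7, -187.7, 253.2]
ee_rot: [0.747, -0.665, -0.003, 0.002]
contact_force: [0.3, -0.3, -1.5]
gripper_width: 25.9
grasp_force: 60.0
```

```bash
python3 - <<'E'
from h import *
for c in('top','side'):
    p=get_image(c); X=cloud(p); jpin(X,0,80,110,(-120,-45))
get_image('side'); s=st(); print(tojig(s['position'])); go(jig(0,-28,230),yang=187.2,off=0)
E
```

```text
jpin n 122 x [-12.9   2.3  12.8] y [-70.3 -45.8] z [93.8 99.1] slope 0.072
{'clock': 28.575, 'joints': [-0.049, 0.46, -0.281, 0.001, -0.827, 0.167], 'position': [554.098, -187.248, 257.647], 'ee_rot': [0.748, -0.664, 0.001, -0.001], 'contact_force': [1.014, 0.216, -1.803], 'grasp_force': 59.967, 'gripper_width': 25.745}
[ -0.3 -26.4]
t 28.57 pos [ 554.1 -187.2  257.6] tilt [ 0.001 -0.003 -1.   ] yang -173.2 w 25.7
roll -0.4
[0.0015, -0.0002, 0.0276]
```

Call:
{"fn": "carry_out", "kwargs": {"slide": [[0.001,0,0.01],[0.001,0,0.02],[0.001,0,0.026],[0.001,0,0.026],[0.001,0,0.026]], "roll": [-0.3,-0.3,-0.3,-0.3,-0.3], "claw": [0.015,0.015,0.015,0.015,0.015]}}

```text
clock: 29.2
position: [553.5, -188.5, 230.1]
ee_rot: [0.749, -0.662, 0.0, -0.0]
contact_force: [-0.2, -0.5, -1.7]
gripper_width: 25.8
grasp_force: 59.9
```

Call:
{"fn": "carry_out", "kwargs": {"slide": [[0,0,0.001],[0,0,0.002],[0,0,0.003],[0,0,0.003]], "roll": [0,0,0,0], "claw": [0.015,0.015,0.015,0.015]}}

```text
clock: 29.7
position: [553.5, -188.5, 227.2]
ee_rot: [0.749, -0.662, 0.0, -0.0]
contact_force: [0.8, -0.2, -1.9]
gripper_width: 25.7
grasp_force: 60.0
```

Call:
{"fn": "carry_out", "kwargs": {"slide": [[0,0,0],[0,0,0],[0,0,0],[0,0,-0.04],[0.03,-0.001,-0.06],[0.062,-0.001,-0.06],[0.062,-0.001,-0.05],[0.062,-0.001,-0.05]], "roll": [0,0,0,0,0,0,0,0], "claw": [0.034,0.036,0.036,0.036,0.02,0.0,0.0,0.0]}}

```text
clock: 30.7
position: [561.2, -249.6, 275.5]
ee_rot: [0.749, -0.662, -0.002, 0.001]
contact_force: [1.6, -0.0, -0.9]
gripper_width: -0.4
grasp_force: 0.0
```

```bash
python3 - <<'E'
from h import *
for c in('top','side'):
    p=get_image(c); X=cloud(p); jpin(X,0,60,74,(-120,40)); jpin(X,50,60,74,(-120,40))
save(p,'s9'); s=st(); print(tojig(s['position']))
cv2.imwrite('pics/s9c.png',cv2.resize(p['img'][150:330,220:400,::-1],(540,540)))
E
```

```text
jpin n 117 x [-13.   -1.8  12.4] y [-74.4 -47. ] z [65.8 69.1] slope 0.116
jpin n 204 x [-11.7   3.   13.7] y [-70.9  32.8] z [66.  69.8] slope -0.069
jpin n 296 x [37.1 51.4 62.7] y [-46.3  39.2] z [65.9 70.5] slope -0.001
{'clock': 30.8, 'joints': [-0.155, 0.482, -0.183, 0.0, -0.907, 0.279], 'position': [561.777, -249.253, 276.538], 'ee_rot': [0.75, -0.662, -0.001, 0.0], 'contact_force': [-0.037, 0.28, -0.262], 'grasp_force': 0.0, 'gripper_width': -0.225}
[ -0.5 -88.9]
```

View pics/s9c.png

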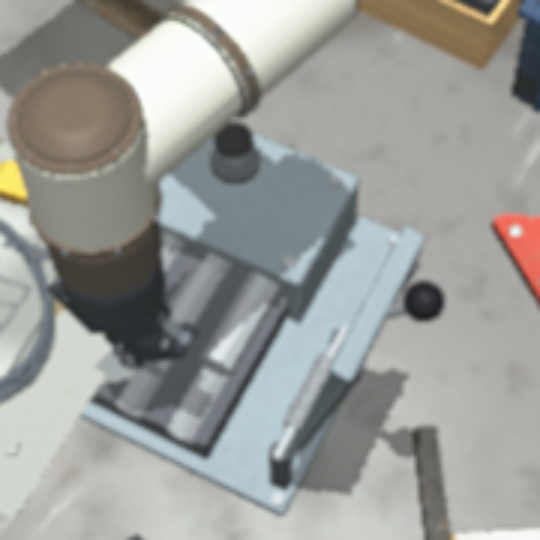

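Call:
{"fn": "carry_out", "kwargs": {"slide": [[0,0,0.02],[0,0,0.045],[0,0,0.045],[-0.01,0,0.045],[-0.02,0,0.045],[-0.03,0,0.045],[-0.038,0,0.045],[-0.038,0,0.045]], "roll": [0,0,0,0,0,0,0,0], "claw": [0,0,0,0,0,0,0,0]}}

```text
clock: 31.8
position: [557.3, -211.4, 232.4]
ee_rot: [0.75, -0.662, 0.0, -0.0]
contact_force: [-0.3, 0.4, -0.6]
gripper_width: -0.2
grasp_force: 0.0
```

```bash
python3 - <<'E'
from h import *
p=get_image('side'); X=cloud(p); jpin(X,0,60,74,(-120,40))
s=st(); print(tojig(s['position']))
E
```

```text
jpin n 108 x [-10.2   4.2  13.3] y [-61.4  39.5] z [66.3 72.3] slope -0.014
{'clock': 31.85, 'joints': [-0.092, 0.509, -0.274, -0.0, -0.788, 0.216], 'position': [557.35, -211.712, 232.289], 'ee_rot': [0.75, -0.662, 0.0, -0.0], 'contact_force': [-0.568, -0.547, -1.249], 'grasp_force': 0.0, 'gripper_width': 0.089}
[ -0.1 -51.1]
```

Call:
{"fn": "carry_out", "kwargs": {"slide": [[-0.003,0,0],[-0.006,0,0],[-0.006,0,0]], "roll": [0,0,0], "claw": [0,0,0]}}

```text
clock: 32.22
position: [556.7, -206.2, 232.2]
ee_rot: [0.749, -0.662, 0.0, -0.0]
contact_force: [0.1, 0.4, 0.7]
gripper_width: -0.0
grasp_force: 0.5
```

Call:
{"fn": "carry_out", "kwargs": {"slide": [[-0.001,0,0],[-0.002,0,0],[-0.002,0,0]], "roll": [0,0,0], "claw": [0,0,0]}}

```text
clock: 32.6
position: [556.4, -204.3, 232.2]
ee_rot: [0.749, -0.662, 0.0, -0.0]
contact_force: [0.5, -2.8, 1.2]
gripper_width: -0.1
grasp_force: 1.2
```

Call:
{"fn": "carry_out", "kwargs": {"slide": [[-0.001,0,0],[-0.001,0,0]], "roll": [0,0], "claw": [0,0]}}

```text
clock: 32.85
position: [556.3, -203.2, 232.1]
ee_rot: [0.749, -0.662, 0.0, -0.0]
contact_force: [1.1, -2.8, 1.7]
gripper_width: -0.1
grasp_force: 1.2
```

```bash
python3 - <<'E'
from h import *
p=get_image('top'); X=cloud(p); jpin(X,0,55,74,(-120,40));
p=get_image('side'); X=cloud(p); jpin(X,0,60,74,(-120,40));
s=st(); print(tojig(s['position']))
E
```

```text
jpin n 348 x [-13.5  -1.6  13.2] y [-34.7  30.2] z [65.1 69.8] slope 0.029
jpin n 85 x [-7.5  5.4 13.2] y [-59.7  39.3] z [66.  71.6] slope -0.011
{'clock': 32.95, 'joints': [-0.077, 0.504, -0.284, 0.0, -0.783, 0.201], 'position': [556.255, -203.256, 232.137], 'ee_rot': [0.749, -0.662, 0.0, -0.0], 'contact_force': [0.431, -2.116, 1.06], 'grasp_force': 1.212, 'gripper_width': -0.082}
[ -0.2 -42.6]
```

Call:
{"fn": "carry_out", "kwargs": {"slide": [[-0.001,0,0],[-0.001,0,0]], "roll": [0,0], "claw": [0,0]}}

```text
clock: 33.2
position: [556.1, -202.3, 232.2]
ee_rot: [0.749, -0.662, 0.0, -0.0]
contact_force: [1.3, -3.0, 0.8]
gripper_width: -0.2
grasp_force: 1.6
```

Call:
{"fn": "carry_out", "kwargs": {"slide": [[-0.001,0,0],[-0.001,0,0]], "roll": [0,0], "claw": [0,0]}}

```text
clock: 33.45
position: [556.1, -202.0, 232.2]
ee_rot: [0.749, -0.662, 0.001, 0.0]
contact_force: [0.8, -7.4, 0.7]
gripper_width: -0.2
grasp_force: 3.6
```

Call:
{"fn": "carry_out", "kwargs": {"slide": [[-0.001,0,0],[-0.001,0,0]], "roll": [0,0], "claw": [0,0]}}

```text
clock: 33.7
position: [556.0, -201.8, 232.3]
ee_rot: [0.75, -0.662, 0.001, 0.001]
contact_force: [1.3, -11.5, -0.1]
gripper_width: 0.3
grasp_force: 5.4
```

Call:
{"fn": "carry_out", "kwargs": {"slide": [[0.01,0,0],[0.01,0,-0.05],[0.0,0,-0.1],[-0.05,0.006,-0.1],[-0.1,0.012,-0.1],[-0.15,0.018,-0.1],[-0.165,0.02,-0.1],[-0.165,0.02,-0.1]], "roll": [0,0,0,0,0,0,0,0], "claw": [0,0,0,0,0,0,0,0]}}

```text
clock: 34.7
position: [515.3, -38.3, 331.8]
ee_rot: [0.75, -0.661, -0.001, 0.0]
contact_force: [0.2, -0.2, -0.1]
gripper_width: 0.3
grasp_force: 0.0
```

```bash
python3 - <<'E'
from h import *
for c in('top','side'):
    p=get_image(c); X=cloud(p); jpin(X,0,60,74,(-120,38)); jpin(X,50,60,74,(-120,38))
    if c=='side': print(rect(X,125,145,(480,550),(-80,0)))
    for q in place_of(p,'plunger_top')[:1]: print(q['conf'],np.round(atz(p,q['at'],138)))
go([515.6,-40,138+173],off=0)
E
```

```text
jpin n 320 x [-12.9  -0.4  12.4] y [-28.8  36.3] z [65.4 69.1] slope 0.017
jpin n 284 x [36.8 47.6 62.2] y [-43.6  18.3] z [65.6 69.3] slope -0.046
0.73 [ 541. -123.  138.]
jpin n 230 x [-13.    1.5  13. ] y [-31.   37.2] z [65.4 69.6] slope 0.023
jpin n 288 x [37.7 51.4 63.1] y [-46.3  37.1] z [65.8 69.8] slope 0.006
{'c': array([517.2, -43.5]), 'size': array([30.6, 32.3]), 'longdir': 35.6, 'n': 110, 'z': 137.6}
t 34.9 pos [515.8 -39.9 331.7] tilt [-0.     0.001 -1.   ] yang -173.0 w 0.1
[0.0001, 0.0002, 0.0207]
```

Call:
{"fn": "carry_out", "kwargs": {"slide": [[0,0,0.015],[0,0,0.021],[0,0,0.026],[0,0,0.03],[0,0,0.033],[0,0,0.035],[0,0,0.035]], "roll": [0,0,0,0,0,0,0], "claw": [0,0,0,0,0,0,0]}}

```text
clock: 35.78
position: [515.1, -39.5, 298.2]
ee_rot: [0.75, -0.662, -0.0, 0.001]
contact_force: [-5.6, -0.4, 11.7]
gripper_width: 0.1
grasp_force: 6.1
```

Call:
{"fn": "carry_out", "kwargs": {"slide": [[0,0,0.001],[0,0,0.002],[0,0,0.002]], "roll": [0,0,0], "claw": [0,0,0]}}

```text
clock: 36.15
position: [515.1, -39.5, 296.5]
ee_rot: [0.75, -0.662, -0.0, 0.001]
contact_force: [-5.0, -0.3, 14.6]
gripper_width: 0.2
grasp_force: 6.6
```

Call:
{"fn": "carry_out", "kwargs": {"slide": [[0,0,0.001],[0,0,0.002],[0,0,0.002]], "roll": [0,0,0], "claw": [0,0,0]}}

```text
clock: 36.52
position: [515.1, -39.4, 296.4]
ee_rot: [0.75, -0.662, 0.0, 0.001]
contact_force: [-9.7, 1.5, 24.0]
gripper_width: 0.4
grasp_force: 11.6
```

Call:
{"fn": "carry_out", "kwargs": {"slide": [[0,0,-0.01],[0,0,-0.025],[0,0,-0.04],[0,0,-0.04]], "roll": [0,0,0,0], "claw": [0,0,0,0]}}

```text
clock: 37.02
position: [516.0, -39.0, 334.0]
ee_rot: [0.749, -0.662, 0.001, -0.001]
contact_force: [0.4, 0.4, -0.2]
gripper_width: 0.2
grasp_force: 0.0
```

Call:
{"fn": "carry_out", "kwargs": {"slide": [[0.04,-0.025,0],[0.08,-0.05,0],[0.12,-0.07,0],[0.125,-0.07,0],[0.125,-0.07,0.03],[0.125,-0.07,0.06],[0.125,-0.07,0.06],[0.125,-0.07,0.06]], "roll": [0,0,0,0,0,0,0,0], "claw": [0,0.036,0.036,0.036,0.036,0.036,0.036,0.036]}}

```text
clock: 38.02
position: [600.8, -154.1, 273.9]
ee_rot: [0.75, -0.662, 0.001, -0.0]
contact_force: [-0.5, 1.0, 0.6]
gripper_width: 36.0
grasp_force: 0.0
```

```bash
python3 - <<'E'
from h import *
for c in('top','side'):
    p=get_image(c); X=cloud(p)
    if c=='side': jpin(X,0,60,74,(-120,38)); jpin(X,50,60,74,(-120,38))
    print(rect(X,115,145,(480,550),(-80,0)))
s=st(); print(tojig(s['position'])); go(jig(50,0,224),yang=187.2,off=0)
E
```

```text
None
jpin n 170 x [-13.3   0.6  12.3] y [-72.1  25.2] z [65.9 70.1] slope -0.014
jpin n 226 x [37.5 50.  62.7] y [-46.1  25.3] z [65.9 70.3] slope -0.074
None
{'clock': 38.125, 'joints': [0.009, 0.492, -0.172, 0.0, -0.905, 0.115], 'position': [600.883, -154.176, 274.612], 'ee_rot': [0.75, -0.662, 0.001, -0.001], 'contact_force': [-0.177, 0.295, 0.33], 'grasp_force': 0.0, 'gripper_width': 36.213}
[50.3  0.4]
t 38.12 pos [ 600.9 -154.2  274.6] tilt [ 0.001 -0.003 -1.   ] yang -172.9 w 36.2
roll -0.1
[0.0004, 0.0005, 0.0506]
```

```bash
python3 - <<'E'
from h import *
p=get_image('side'); X=cloud(p); Q=J(X); k=(Q[...,2]>60)&(Q[...,2]<74)&(abs(Q[...,0])<14)&(Q[...,1]>-120)&(Q[...,1]<38)
print(np.histogram(Q[k][:,1],np.arange(-120,45,10)))
save(p,'s10'); cv2.imwrite('pics/s10c.png',cv2.resize(p['img'][150:330,220:400,::-1],(540,540)))
E
```

```text
(array([ 0,  0,  0,  0,  1,  0,  0,  0,  4, 35, 34, 28, 34, 22,  4,  0]), array([-120, -110, -100,  -90,  -80,  -70,  -60,  -50,  -40,  -30,  -20,
        -10,    0,   10,   20,   30,   40]))
```

View pics/s10c.png

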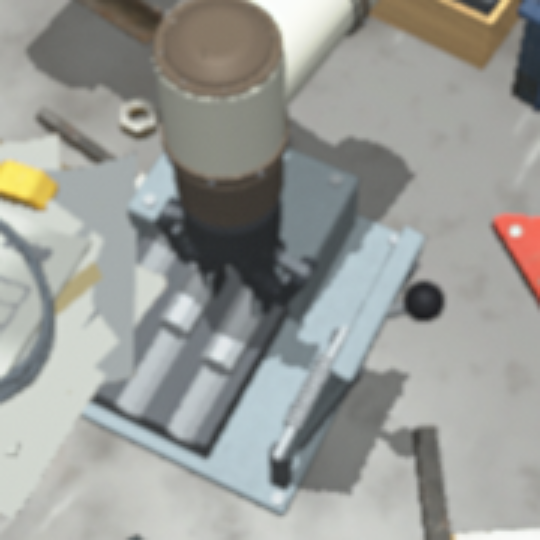

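Call:
{"fn": "carry_out", "kwargs": {"slide": [[0,0,0.025],[0,0,0.045],[0,0,0.05],[0,0,0.05],[0,0,0.05],[0,0,0.05],[0,0,0.05]], "roll": [0,0,0,0,0,0,0], "claw": [0.036,0.036,0.036,0.03,0.015,0.015,0.015]}}

```text
clock: 39.05
position: [600.5, -154.5, 224.2]
ee_rot: [0.75, -0.662, 0.0, -0.0]
contact_force: [-4.3, 0.7, 6.2]
gripper_width: 26.2
grasp_force: 61.5
```

Call:
{"fn": "carry_out", "kwargs": {"slide": [[0,0,-0.002],[0.01,0,-0.002],[0.02,0,-0.002],[0.03,0,-0.002],[0.04,0,-0.002],[0.05,0,-0.002],[0.052,0,-0.01],[0.052,0,-0.03]], "roll": [0,0,0,0,0,0,0,0], "claw": [0.015,0.015,0.015,0.015,0.015,0.015,0.015,0.015]}}

```text
clock: 40.05
position: [606.5, -206.3, 252.5]
ee_rot: [0.749, -0.662, -0.001, 0.001]
contact_force: [0.8, -1.0, -2.9]
gripper_width: 25.8
grasp_force: 60.4
```

```bash
python3 - <<'E'
from h import *
for c in('top','side'):
    p=get_image(c); X=cloud(p)
    jpin(X,50,75,115,(-120,-60))
    if c=='side': jpin(X,0,60,74,(-120,38))
st(); go([*jig(50,-52)[:2],350],yang=181,off=0)
E
```

```text
jpin n 222 x [34.6 54.2 70.4] y [-98.3 -61.3] z [ 97.  106.8] slope -0.041
{'clock': 40.15, 'joints': [-0.075, 0.543, -0.134, 0.001, -0.888, 0.199], 'position': [607.823, -206.214, 256.009], 'ee_rot': [0.75, -0.662, 0.003, -0.001], 'contact_force': [0.205, -0.058, -3.004], 'grasp_force': 60.415, 'gripper_width': 25.872}
t 40.15 pos [ 607.8 -206.2  256. ] tilt [ 0.002 -0.006 -1.   ] yang -172.9 w 25.9
roll 6.1
[0.0001, 0.0001, -0.094]
```

Call:
{"fn": "carry_out", "kwargs": {"slide": [[0,0,-0.05],[0,0,-0.097],[-0.05,-0.003,-0.097],[-0.11,-0.006,-0.097],[-0.17,-0.009,-0.097],[-0.23,-0.012,-0.097],[-0.29,-0.016,-0.097],[-0.35,-0.02,-0.097]], "roll": [0,0,0,0,0,0,6.1,6.1], "claw": [0.015,0.015,0.015,0.015,0.015,0.015,0.015,0.015]}}

```text
clock: 41.15
position: [582.8, 145.8, 349.8]
ee_rot: [0.713, -0.701, -0.0, 0.0]
contact_force: [0.4, 0.2, -3.4]
gripper_width: 26.3
grasp_force: 60.5
```

```bash
python3 - <<'E'
from h import *
p=get_image('top'); X=cloud(p); print('trayrim',rect(X,80,112,(400,680),(230,450)))
p=get_image('side'); X=cloud(p); print('trayrim',rect(X,80,112,(400,680),(230,450)))
s=st(); go([571,313,350],[571,313,290],yang=181,off=0)
E
```

```text
trayrim {'c': array([532.4, 312.5]), 'size': array([140.5, 178.7]), 'longdir': 1.1, 'n': 3827, 'z': 85.6}
trayrim {'c': array([570.9, 326.6]), 'size': array([109.1, 172.6]), 'longdir': -87.9, 'n': 958, 'z': 85.8}
{'clock': 41.25, 'joints': [0.519, 0.388, -0.131, -0.001, -1.05, -0.495], 'position': [582.915, 149.152, 349.7], 'ee_rot': [0.715, -0.699, -0.0, -0.001], 'contact_force': [0.3, -0.992, -2.766], 'grasp_force': 60.5, 'gripper_width': 26.059}
t 41.25 pos [582.9 149.2 349.7] tilt [-0.002 -0.001 -1.   ] yang -178.6 w 26.1
roll 0.4
[-0.1641, 0.008, -0.0]
[-0.164, 0.0081, 0.06]
```

Call:
{"fn": "carry_out", "kwargs": {"slide": [[-0.05,0.002,0],[-0.1,0.005,0],[-0.15,0.007,0],[-0.164,0.008,0],[-0.164,0.008,0.03],[-0.164,0.008,0.06],[-0.164,0.008,0.06]], "roll": [0,0,0,0,0,0,0], "claw": [0.015,0.015,0.015,0.015,0.015,0.015,0.015]}}

```text
clock: 42.12
position: [572.0, 306.2, 286.8]
ee_rot: [0.713, -0.701, -0.001, 0.004]
contact_force: [1.4, -0.5, -3.1]
gripper_width: 25.6
grasp_force: 60.5
```

```bash
python3 - <<'E'
from h import *
for c in('top','side'):
    p=get_image(c); X=cloud(p); print(rect(X,112,140,(530,610),(230,420)))
s=st(); go([571,313,273],yang=181,off=0)
E
```

```text
{'c': array([575.5, 284. ]), 'size': array([51.2, 51.9]), 'longdir': -73.9, 'n': 353, 'z': 128.0}
{'c': array([574.7, 300.2]), 'size': array([51.2, 89.9]), 'longdir': 78.5, 'n': 236, 'z': 128.6}
{'clock': 42.225, 'joints': [0.74, 0.52, -0.074, 0.001, -0.977, -0.724], 'position': [573.235, 307.217, 290.751], 'ee_rot': [0.713, -0.701, 0.0, -0.0], 'contact_force': [0.648, 0.463, -2.931], 'grasp_force': 60.49, 'gripper_width': 26.22}
t 42.23 pos [573.2 307.2 290.8] tilt [ 0.    -0.001 -1.   ] yang -179.0 w 26.2
roll -0.0
[-0.0058, 0.0022, 0.0177]
```

Call:
{"fn": "carry_out", "kwargs": {"slide": [[-0.006,0.002,0.008],[-0.006,0.002,0.014],[-0.006,0.002,0.016],[-0.006,0.002,0.018],[-0.006,0.002,0.018]], "roll": [0,0,0,0,0], "claw": [0.015,0.015,0.015,0.015,0.015]}}

```text
clock: 42.85
position: [570.7, 313.5, 272.0]
ee_rot: [0.713, -0.701, 0.0, 0.0]
contact_force: [-0.2, -0.3, -2.7]
gripper_width: 26.0
grasp_force: 60.5
```

Call:
{"fn": "carry_out", "kwargs": {"slide": [[0,0,0.001],[0,0,0.002],[0,0,0.002]], "roll": [0,0,0], "claw": [0.015,0.015,0.015]}}

```text
clock: 43.22
position: [570.7, 313.6, 270.5]
ee_rot: [0.713, -0.701, 0.0, -0.0]
contact_force: [-0.8, -0.2, -1.2]
gripper_width: 26.0
grasp_force: 60.7
```

Call:
{"fn": "carry_out", "kwargs": {"slide": [[0,0,0],[0,0,0],[0,0,0],[0,0,-0.04],[0,0,-0.08],[0.05,0.003,-0.08],[0.11,0.007,-0.08],[0.17,0.011,-0.08]], "roll": [0,0,0,0,0,0,0,-6.2], "claw": [0.03,0.038,0.038,0.038,0.038,0.036,0.036,0.036]}}

```text
clock: 44.22
position: [562.2, 142.0, 350.4]
ee_rot: [0.751, -0.66, 0.0, -0.0]
contact_force: [0.7, -0.3, -0.1]
gripper_width: 36.3
grasp_force: 0.0
```

```bash
python3 - <<'E'
from h import *
for c in('top','side'):
    p=get_image(c); X=cloud(p); print(rect(X,103,118,(540,602),(245,405)))
    jpin(X,0,60,74,(-120,38))
    print(rect(X,115,145,(480,550),(-80,0)))
s=st(); go([*jig(0,23)[:2],350],[*jig(0,23)[:2],274],yang=187.2,off=0)
E
```

```text
{'c': array([560.1, 284.2]), 'size': array([20. , 48.5]), 'longdir': -61.1, 'n': 113, 'z': 110.1}
jpin n 325 x [-12.8  -0.4  12.8] y [-29.3  36.3] z [65.2 68.9] slope 0.021
{'c': array([515.1, -38.3]), 'size': array([34. , 34.2]), 'longdir': 46.2, 'n': 228, 'z': 137.5}
{'c': array([572. , 325.3]), 'size': array([ 28.7, 122.5]), 'longdir': -88.4, 'n': 245, 'z': 110.5}
jpin n 239 x [-14.    1.9  13.8] y [-68.   37.2] z [65.6 69.8] slope 0.064
{'c': array([515.9, -41.6]), 'size': array([32. , 35.1]), 'longdir': -54.6, 'n': 128, 'z': 137.8}
{'clock': 44.325, 'joints': [0.522, 0.351, -0.188, 0.0, -1.033, -0.401], 'position': [561.709, 138.792, 350.478], 'ee_rot': [0.749, -0.663, -0.0, 0.001], 'contact_force': [0.841, 0.889, -0.125], 'grasp_force': 0.0, 'gripper_width': 36.102}
t 44.33 pos [561.7 138.8 350.5] tilt [ 0.     0.001 -1.   ] yang -173.0 w 36.1
roll -0.2
[0.2733, 0.0471, 0.0007]
[0.2733, 0.047, 0.0767]
```

Call:
{"fn": "carry_out", "kwargs": {"slide": [[0.05,0.009,0],[0.11,0.019,0],[0.17,0.03,0],[0.23,0.04,0],[0.275,0.048,0],[0.275,0.048,0.04],[0.275,0.048,0.076],[0.275,0.048,0.076]], "roll": [0,0,0,0,0,0,0,0], "claw": [0.036,0.036,0.036,0.036,0.036,0.036,0.036,0.036]}}

```text
clock: 45.32
position: [548.6, -135.4, 271.6]
ee_rot: [0.75, -0.662, -0.002, 0.002]
contact_force: [0.2, -0.2, 1.2]
gripper_width: 36.1
grasp_force: 0.0
```

```bash
python3 - <<'E'
from h import *
for k in range(4):get_image('top')
go(jig(0,22,225),yang=187.2,off=0); print(tojig(read_state()['position']))
get_image('top');go(jig(0,22,225),yang=187.2,off=0)
E
```

```text
t 45.52 pos [ 550.2 -135.2  275.9] tilt [ 0.001 -0.004 -1.   ] yang -172.8 w 36.2
roll 0.0
[0.0037, 0.0027, 0.0509]
[ 2.5 25.7]
t 45.58 pos [ 550.1 -135.2  275.9] tilt [ 0.001 -0.004 -1.   ] yang -172.8 w 36.1
roll 0.0
[0.0037, 0.0025, 0.0509]
```

Call:
{"fn": "carry_out", "kwargs": {"slide": [[0.004,0.0025,0.01],[0.004,0.0025,0.03],[0.004,0.0025,0.05],[0.004,0.0025,0.05],[0.004,0.0025,0.05],[0.004,0.0025,0.05],[0.004,0.0025,0.05],[0.004,0.0025,0.05]], "roll": [0,0,0,0,0,0,0,0], "claw": [0.036,0.036,0.036,0.036,0.03,0.015,0.015,0.015]}}

```text
clock: 46.58
position: [547.8, -139.7, 225.1]
ee_rot: [0.75, -0.661, 0.001, -0.001]
contact_force: [-0.3, -0.2, 5.9]
gripper_width: 25.9
grasp_force: 59.9
```

Call:
{"fn": "carry_out", "kwargs": {"slide": [[0,0,-0.002],[0.0,0,-0.004],[0.01,0,-0.004],[0.02,0,-0.004],[0.03,0,-0.004],[0.04,0,-0.004],[0.046,0,-0.004],[0.046,0,-0.03]], "roll": [0,0,0,0,0,0,0,0], "claw": [0.015,0.015,0.015,0.015,0.015,0.015,0.015,0.015]}}

```text
clock: 47.58
position: [552.2, -186.0, 252.1]
ee_rot: [0.75, -0.662, -0.002, 0.002]
contact_force: [0.8, -0.2, -1.0]
gripper_width: 25.8
grasp_force: 59.5
```

```bash
python3 - <<'E'
from h import *
for c in('top','side','top'):
    p=get_image(c); X=cloud(p); jpin(X,0,75,110,(-120,-45))
s=st(); print(tojig(s['position'])); go([495,325,350],yang=181,off=0)
E
```

```text
jpin n 166 x [-10.5   4.8  16.2] y [-77.9 -45.3] z [ 95.4 101.8] slope -0.012
{'clock': 47.725, 'joints': [-0.046, 0.462, -0.286, -0.0, -0.82, 0.171], 'position': [553.537, -185.548, 255.089], 'ee_rot': [0.75, -0.661, 0.001, -0.001], 'contact_force': [-0.472, -0.036, -1.889], 'grasp_force': 59.59, 'gripper_width': 25.82}
[ -0.6 -24.7]
t 47.73 pos [ 553.5 -185.5  255.1] tilt [ 0.001 -0.003 -1.   ] yang -172.8 w 25.8
roll 6.2
[-0.5138, -0.006, -0.0952]
```

Call:
{"fn": "carry_out", "kwargs": {"slide": [[0,0,-0.05],[0,0,-0.095],[-0.05,-0.001,-0.097],[-0.11,-0.001,-0.097],[-0.17,-0.002,-0.097],[-0.23,-0.003,-0.097],[-0.29,-0.003,-0.097],[-0.35,-0.004,-0.097]], "roll": [0,0,0,0,0,0,6.2,6.2], "claw": [0.015,0.015,0.015,0.015,0.015,0.015,0.015,0.015]}}

```text
clock: 48.72
position: [512.4, 164.2, 350.0]
ee_rot: [0.713, -0.701, -0.0, 0.001]
contact_force: [1.5, 0.3, -2.5]
gripper_width: 25.9
grasp_force: 60.0
```

```bash
python3 - <<'E'
from h import *
for k in range(4):get_image('top')
st(); go([495,325,350],[495,325,290],yang=181,off=0)
E
```

```text
{'clock': 48.925, 'joints': [0.61, 0.286, -0.286, -0.001, -1.001, -0.59], 'position': [512.714, 163.577, 349.824], 'ee_rot': [0.714, -0.7, -0.0, 0.001], 'contact_force': [-0.373, 0.053, -1.675], 'grasp_force': 59.958, 'gripper_width': 26.125}
t 48.92 pos [512.7 163.6 349.8] tilt [ 0.001  0.002 -1.   ] yang -178.9 w 26.1
roll 0.1
[-0.1617, 0.0145, -0.0003]
[-0.1618, 0.0144, 0.0597]
```

Call:
{"fn": "carry_out", "kwargs": {"slide": [[-0.05,0.004,0],[-0.1,0.009,0],[-0.15,0.013,0],[-0.162,0.0145,0],[-0.162,0.0145,0.03],[-0.162,0.0145,0.06],[-0.162,0.0145,0.06],[-0.162,0.0145,0.06]], "roll": [0,0,0,0,0,0,0,0], "claw": [0.015,0.015,0.015,0.015,0.015,0.015,0.015,0.015]}}

```text
clock: 49.92
position: [496.8, 323.5, 292.0]
ee_rot: [0.713, -0.701, 0.0, -0.001]
contact_force: [-0.0, 0.8, -1.5]
gripper_width: 25.8
grasp_force: 59.9
```

Call:
{"fn": "carry_out", "kwargs": {"slide": [[0,0,0.008],[0,0,0.014],[0,0,0.016],[0,0,0.018],[0,0,0.018],[0,0,0.018]], "roll": [0,0,0,0,0,0], "claw": [0.015,0.015,0.015,0.015,0.015,0.015]}}

```text
clock: 50.68
position: [496.1, 324.2, 273.2]
ee_rot: [0.713, -0.701, 0.0, -0.0]
contact_force: [0.4, -0.2, -2.0]
gripper_width: 25.7
grasp_force: 60.0
```

```bash
python3 - <<'E'
from h import *
for c in('top','side'):
    p=get_image(c); X=cloud(p); print(rect(X,103,120,(470,520),(245,405)))
st()
E
```

```text
{'c': array([498.5, 298.9]), 'size': array([42.1, 59.4]), 'longdir': -73.4, 'n': 364, 'z': 113.7}
{'c': array([494.8, 308.1]), 'size': array([46.6, 83.1]), 'longdir': 79.6, 'n': 191, 'z': 112.1}
{'clock': 50.775, 'joints': [0.852, 0.453, -0.244, 0.0, -0.873, -0.835], 'position': [496.067, 324.192, 273.181], 'ee_rot': [0.713, -0.701, 0.0, -0.0], 'contact_force': [-0.228, 0.706, -1.843], 'grasp_force': 59.967, 'gripper_width': 25.609}
```

Lower until it touches, then release and retreat.

Call:
{"fn": "carry_out", "kwargs": {"slide": [[0,0,0.001],[0,0,0.002],[0,0,0.002],[0,0,0.002]], "roll": [0,0,0,0], "claw": [0.015,0.015,0.015,0.015]}}

```text
clock: 51.28
position: [496.0, 324.1, 271.4]
ee_rot: [0.713, -0.701, 0.0, -0.0]
contact_force: [-2.5, -0.4, 0.5]
gripper_width: 25.9
grasp_force: 60.3
```

Call:
{"fn": "carry_out", "kwargs": {"slide": [[0,0,0],[0,0,0],[0,0,0],[0,0,-0.04],[0,0,-0.09],[0.06,0,-0.1],[0.12,0,-0.1],[0.12,0,-0.1]], "roll": [0,0,0,0,0,0,0,0], "claw": [0.03,0.038,0.038,0.038,0.038,0.038,0.038,0.038]}}

```text
clock: 52.28
position: [497.6, 200.9, 371.6]
ee_rot: [0.712, -0.703, -0.0, -0.0]
contact_force: [0.5, 0.6, 0.2]
gripper_width: 38.2
grasp_force: 0.0
```

```bash
python3 - <<'E'
from h import *
for c in('top','side'):
    p=get_image(c); X=cloud(p); print(rect(X,103,120,(470,520),(245,405)),rect(X,103,120,(545,600),(250,400)))
save(p,'s11')
for n in('chisel','nut','tape'):
    for q in place_of(p,n)[:1]: print(n,np.round(q['at']))
cv2.imwrite('pics/s11c.png',cv2.resize(p['img'][80:330,200:440,::-1],(576,600)))
st()
E
```

```text
{'c': array([492.1, 309.1]), 'size': array([19.6, 74.7]), 'longdir': -88.8, 'n': 233, 'z': 111.3} None
{'c': array([498.2, 321.6]), 'size': array([ 29.7, 109.8]), 'longdir': -89.3, 'n': 227, 'z': 110.2} {'c': array([571.6, 325.2]), 'size': array([ 29.1, 124.2]), 'longdir': -88.4, 'n': 274, 'z': 110.2}
chisel [253. 205.]
nut [268. 189.]
tape [233. 225.]
{'clock': 52.525, 'joints': [0.692, 0.267, -0.255, 0.0, -1.049, -0.673], 'position': [498.266, 205.071, 370.869], 'ee_rot': [0.713, -0.701, 0.0, -0.0], 'contact_force': [-0.544, 0.467, 0.117], 'grasp_force': 0.0, 'gripper_width': 38.189}
```

View pics/s11c.png

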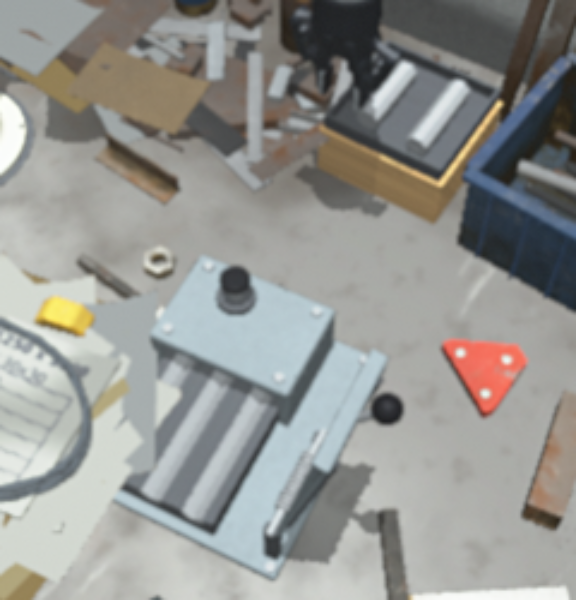

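The picture shows both pins flat in the tray at (390,90) and (440,115). The hood is open with its ball at (388,408), the plunger is up, and the chisel, nut and tape have not moved.

```bash
python3 -c "
from bench import *
print(job_done())"
```

```text
the job is handed in; nothing more can be done
None
```

The job is handed in: I pushed both pins on the bench (middle and long; no short one was visible) gently to the stop, pressed the plunger fully down once so it came back up, and laid the pins flat in the tray. The hood stayed open and the chisel, nut and tape measure did not move; on my first try at the hood the ball slipped from the grip and the hood fell shut, but it opened fully on the second.

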